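Load the autosampler's sample drawer and start the run

ROBOT

A 7-joint arm with a two-finger parallel gripper is mounted at the origin on the work surface. World frame = base frame: x ahead of the robot, y to its left, z up, the work surface at z = 0. Lengths are in mm, angles in rad, forces in N, time in s.
With the tool pointing down it reaches from about 425 to 950 mm from the base axis. Payload 4.7 kg.
Tool frame: the origin (TCP) lies at the very end of the fingers, on their centre line; the grasp point (between the pads) lies 19 mm behind it (env.tcp_to_grasp is the distance from the TCP to the grasp point, in mm); z points along the fingers, y is the line along which they close (so a half turn about z gives the same grasp; the last joint's range is limited). The gripper opens to 87 mm and grips with 3 to 60 N. Pads are 19 mm wide; open, the fingers measure 117 mm over their backs; the gripper's body (75 mm by 190 mm) begins 51 mm behind the grasp point.
Start: joints at [-1.187, 0.469, -0.049, 1.532, 0.024, 1.141, -0.082], TCP at [270.756, 618.34, 185.473] pointing down, gripper open.
Joint ranges: [-2.59, 2.59], [-0.33, 1.99], [-1.39, 1.29], [0.1, 2.45], [-1.04, 4.18], [0.21, 1.99], [-2.66, 2.66]. Speed limits (rad/s): [2.57, 2.57, 3.14, 3.14, 3.14, 3.14, 3.14].

INTERFACE

Orientations are given as [roll, pitch, yaw] about the fixed x, y, z axes, in that order (R = Rz(yaw) Ry(pitch) Rx(roll)).
In Python, from plant import env, optics gives the robot as it stands.
- The arm moves only by the tool carry_out, never from a script. Its argument "series" is a list of rows, each a list of 7 numbers: the turn, a rotation vector about the tool's x, y, z in rad, then the shift along the tool's x, y, z in m, then the finger opening in m, from 0 to 0.087. In form: [[rx, ry, rz, tx, ty, tz, gripper], ...]. A call has 1 to 12 rows; each row is the pose to reach, as a shift and turn from the pose commanded when the call began, along the tool's axes at that moment; what a row does not reach only later rows make up. A row lasts 1/12 s, in which the tool goes at most 41.7 mm and 7.16 degrees, less where a joint would pass 70% of its speed; a pose out of reach is approached as far as the arm can. A call with a gripper value outside its range is refused whole. The fingers move at their own pace and stop on an object; "force" is the grip in N (left out, the last holds). Time passes only in rows, so rows that repeat a pose let the fingers close. It gives the time, the measured TCP pose, the force, the opening and the grip force at its end, in the units of the state.
- env.read_state(): the state, without advancing time (a new reading comes with each control period).
- optics.snapshot(name): name is "side" or "top"; returns a dict with "frame" (400x640x3 uint8, blue, green, red), "vertical_fov" (degrees; the focal length in pixels is half the picture's height over the tangent of half this angle, whatever the lens; pixels are square), "cx", "cy" (the principal point, pixels), "R" (3x3) and "t" (3): a world point X has camera coordinates R X + t. Camera axes: x right, y down, z forward; pixel columns grow to the right and rows downward; lengths in mm; the calibration is good to about 2 mm. A picture is of the moment at which its call begins. There is no depth.
- env.finish_job(): hands the job in; it is judged then, once.
The state is a dict: "time_s": time; "joint_pos": joint angles; "joint_vel": joint speeds; "effort": joint torques, N m; "position": TCP position; "tool_rot": TCP orientation; "contact_force": force on the tool from outside, world axes, zero at the start; "torque": the same for the moment, N m; "finger_gap": opening from 0.0 (shut) to 1.0 (fully open); "gripper_force": force on a finger pad.
Only numpy, scipy, OpenCV 4.12 (cv2) and the standard library are available. Lean on these libraries where they do the work, as an engineer would, in place of code of your own. Each camera call takes 0.05 s, during which the arm holds its last target. There are 200 camera calls.

TASK

Pull the autosampler's sample drawer fully out and load every vial carrier on the bench into it: the wide standards carrier into the wide bay, each sample carrier into a narrow bay of its own, pressing each one down flat until its sprung latch snaps back over its end. Then push the drawer fully shut and press the start key once the drawer is home. Keep the carriers upright, do not touch the start key while the drawer is out, and leave the glassware on the bench alone.

Things in the scene. Friction and masses are not known exactly. Their poses are not given: they have to be found in the camera images.
- autosampler: white instrument with a sample drawer low in its front, fixed; 370 mm wide (y), 440 mm deep (x), 200 mm high; origin: bottom centre of its flat front face; x points into the instrument, so the drawer slides out along -x; z up
- handle (a point): middle of the drawer's level bar handle (10 mm round bar, 120 mm long along y), axes as the autosampler's; 52 mm above the bench; clear gap of 40 mm between bar and drawer front. Drawer front 300 mm wide, 12 mm thick, top 82 mm above the bench. With the drawer shut the bar's centre line is 57 mm in front of the instrument's face
- drawer (a joint): how far the drawer is out, m: 0 shut, 0.20 fully out at its stop. Slides with 2 to 4 N and stays where it is left. The bays are clear of the instrument only when it is nearly or fully out
- bay0 (a point): floor centre of the wide bay (54 mm between side rods; takes the 50 mm wide standards carrier), at one end of the row; axes as the autosampler's, y towards the narrow bays. Floor 22 mm above the bench, 150 mm behind the handle bar. Bays are 119 mm long (x), front stop 10 mm high, latch at the handle end; side rods round, 8 mm thick, tops 12 mm above the floor; rear stop plate leans back, top at 23 mm
- bay1 (a point): floor centre of narrow bay 1 (44 mm between side rods; takes a 40 mm wide sample carrier), otherwise as bay0; 57 mm from bay0 along y
- bay2 (a point): floor centre of narrow bay 2 (44 mm between side rods; takes a 40 mm wide sample carrier), otherwise as bay0; 52 mm beyond bay1 along y
- bay3 (a point): floor centre of narrow bay 3 (44 mm between side rods; takes a 40 mm wide sample carrier), otherwise as bay0; 52 mm beyond bay2 along y
- bay4 (a point): floor centre of narrow bay 4 (44 mm between side rods; takes a 40 mm wide sample carrier), otherwise as bay0; 52 mm beyond bay3 along y
- latch0 (a joint): latch of bay0, rad: 0 sprung closed, about 0.2 pressed clear. Grey finger 18 mm wide at the bay's handle end: nose reaches 6 mm over the bay, 18 mm above its floor, with a steep lead-in face up to 43 mm above the floor. A carrier set level in the bay rests on it; pushed down at the fin (8 to 14 N in all) it presses the latch open, drops to the floor and the nose snaps over its end
- latch1 (a joint): latch of bay1, just like latch0
- latch2 (a joint): latch of bay2, just like latch0
- latch3 (a joint): latch of bay3, just like latch0
- latch4 (a joint): latch of bay4, just like latch0
- start (a joint): travel of the start key, m: 0 released, 0.006 fully down (5 N); it springs back
- start_top (a point): centre of the top of the start key, a round white push key 26 mm across in a grey collar on top of the instrument near its front edge, 218 mm above the bench; pressed straight down
- standards: black standards carrier, 116 mm long (x), 50 mm wide (y), about 180 g; origin: centre of its underside, z up. Base block 16 mm high; mid-top a grip fin 30 mm long (x), 14 mm thick (y), top 46 mm above the underside; a fat amber bottle at both ends, tops at 35 mm; middle 39 mm of the length free beside the fin. Same either way round. Fits the wide bay only
- rack_a: black sample carrier, 116 mm long (x), 40 mm wide (y), about 150 g; origin: centre of its underside, z up. Base block 16 mm high; mid-top a grip fin 30 mm long (x), 14 mm thick (y), top 46 mm above the underside; four amber vials at both ends, tops at 35 mm; middle 39 mm of the length free beside the fin. Same either way round. Fits a narrow bay. May be absent
- rack_b: black sample carrier, 116 mm long (x), 40 mm wide (y), about 150 g; origin: centre of its underside, z up. Base block 16 mm high; mid-top a grip fin 30 mm long (x), 14 mm thick (y), top 46 mm above the underside; four amber vials at both ends, tops at 35 mm; middle 39 mm of the length free beside the fin. Same either way round. Fits a narrow bay. May be absent
- rack_c: black sample carrier, 116 mm long (x), 40 mm wide (y), about 150 g; origin: centre of its underside, z up. Base block 16 mm high; mid-top a grip fin 30 mm long (x), 14 mm thick (y), top 46 mm above the underside; four amber vials at both ends, tops at 35 mm; middle 39 mm of the length free beside the fin. Same either way round. Fits a narrow bay. May be absent
- rack_d: black sample carrier, 116 mm long (x), 40 mm wide (y), about 150 g; origin: centre of its underside, z up. Base block 16 mm high; mid-top a grip fin 30 mm long (x), 14 mm thick (y), top 46 mm above the underside; four amber vials at both ends, tops at 35 mm; middle 39 mm of the length free beside the fin. Same either way round. Fits a narrow bay. May be absent
- flask: bystander: glass conical flask, 80 mm across, 118 mm high, origin under its centre
- reagent: bystander: amber reagent bottle, 60 mm across, 130 mm high, origin under its centre
- dish: bystander: glass dish, 90 mm across, 16 mm high, origin under its centre
Not all that is in view belongs to the job. What is shaped like the rack_d but purple is not meant.

How it is judged (in metres and radians):
On the way, in this order (a step that is already met when the one before it is completed fails the run):
1. every carrier lies flat in a bay of its width with the latch snapped back over it (horizontal distance between standards and bay0 below 0.006 m and z of standards in the frame of bay0 below 0.003 m and angle between standards's own z axis and vertical below 0.05 rad and value of joint latch0 below 0.06 rad and ((horizontal distance between rack_a and bay1 below 0.006 m and z of rack_a in the frame of bay1 below 0.003 m and angle between rack_a's own z axis and vertical below 0.05 rad and value of joint latch1 below 0.06 rad) or (horizontal distance between rack_a and bay2 below 0.006 m and z of rack_a in the frame of bay2 below 0.003 m and angle between rack_a's own z axis and vertical below 0.05 rad and value of joint latch2 below 0.06 rad) or (horizontal distance between rack_a and bay3 below 0.006 m and z of rack_a in the frame of bay3 below 0.003 m and angle between rack_a's own z axis and vertical below 0.05 rad and value of joint latch3 below 0.06 rad) or (horizontal distance between rack_a and bay4 below 0.006 m and z of rack_a in the frame of bay4 below 0.003 m and angle between rack_a's own z axis and vertical below 0.05 rad and value of joint latch4 below 0.06 rad)) and ((horizontal distance between rack_b and bay1 below 0.006 m and z of rack_b in the frame of bay1 below 0.003 m and angle between rack_b's own z axis and vertical below 0.05 rad and value of joint latch1 below 0.06 rad) or (horizontal distance between rack_b and bay2 below 0.006 m and z of rack_b in the frame of bay2 below 0.003 m and angle between rack_b's own z axis and vertical below 0.05 rad and value of joint latch2 below 0.06 rad) or (horizontal distance between rack_b and bay3 below 0.006 m and z of rack_b in the frame of bay3 below 0.003 m and angle between rack_b's own z axis and vertical below 0.05 rad and value of joint latch3 below 0.06 rad) or (horizontal distance between rack_b and bay4 below 0.006 m and z of rack_b in the frame of bay4 below 0.003 m and angle between rack_b's own z axis and vertical below 0.05 rad and value of joint latch4 below 0.06 rad)) and ((horizontal distance between rack_c and bay1 below 0.006 m and z of rack_c in the frame of bay1 below 0.003 m and angle between rack_c's own z axis and vertical below 0.05 rad and value of joint latch1 below 0.06 rad) or (horizontal distance between rack_c and bay2 below 0.006 m and z of rack_c in the frame of bay2 below 0.003 m and angle between rack_c's own z axis and vertical below 0.05 rad and value of joint latch2 below 0.06 rad) or (horizontal distance between rack_c and bay3 below 0.006 m and z of rack_c in the frame of bay3 below 0.003 m and angle between rack_c's own z axis and vertical below 0.05 rad and value of joint latch3 below 0.06 rad) or (horizontal distance between rack_c and bay4 below 0.006 m and z of rack_c in the frame of bay4 below 0.003 m and angle between rack_c's own z axis and vertical below 0.05 rad and value of joint latch4 below 0.06 rad)) and ((horizontal distance between rack_d and bay1 below 0.006 m and z of rack_d in the frame of bay1 below 0.003 m and angle between rack_d's own z axis and vertical below 0.05 rad and value of joint latch1 below 0.06 rad) or (horizontal distance between rack_d and bay2 below 0.006 m and z of rack_d in the frame of bay2 below 0.003 m and angle between rack_d's own z axis and vertical below 0.05 rad and value of joint latch2 below 0.06 rad) or (horizontal distance between rack_d and bay3 below 0.006 m and z of rack_d in the frame of bay3 below 0.003 m and angle between rack_d's own z axis and vertical below 0.05 rad and value of joint latch3 below 0.06 rad) or (horizontal distance between rack_d and bay4 below 0.006 m and z of rack_d in the frame of bay4 below 0.003 m and angle between rack_d's own z axis and vertical below 0.05 rad and value of joint latch4 below 0.06 rad))), for 0.3 s.
2. the drawer is fully shut with the carriers still latched (all of step 1 and value of joint drawer below 0.004 m), for 0.3 s.
3. the start key is pressed down (value of joint start above 0.004 m).
At the end, for the whole second after the job is handed in: Every carrier present lies flat in a bay of its width (6 mm off centre, 3 mm up, 0.05 rad tilt at most) with that latch sprung back (under 0.06 rad); drawer shut to within 4 mm; start key pressed after that (over 4 mm) and released; all at rest (all of step 2 and value of joint start below 0.002 m and linear speed of each of standards, rack_a, rack_b, rack_c, rack_d below 0.02 m/s); the robot touches nothing.
It fails at once if carrier tipped by more than 45 degrees (angle between any of standards, rack_a, rack_b, rack_c, rack_d's own z axis and vertical above 0.8 rad).
It fails at once if the start key is pressed while the drawer is out (value of joint start above 0.004 m and value of joint drawer above 0.01 m).
It fails at once if a piece of glassware is moved by more than 3 cm (distance of any of flask, reagent, dish from where it was at the start of the episode above 0.03 m).
Of rack_a, rack_b, rack_c, rack_d only 2 to 4 are there at a start; the rules pass over those that are not, and their reading is None.
At some moment in a run one of standards, rack_a, rack_b, rack_c, rack_d may be knocked a few centimetres aside while the robot is not near it.
Once in a run the grip may slacken for a moment while it holds something.
It also fails if it takes over 210 s, if anything falls off the work surface, if the arm or the gripper's body presses on something with over 40 N, if the wrist force passes 120 N, or if a joint passes its speed limit or range.

## Working session

There is one attempt and no reset: what is moved stays moved. The work goes in short steps, Python scripts to look and compute and a tool call to move; the robot and the scene stay as the last step left them, time stands still between calls to the robot, and variables do not carry over. Pictures are saved under pics/ and viewed, at most 14 in all, crops included, and the job is handed in when it is done.

Besides the shell and the picture viewer there is one more tool, called after "Call:" as name([rows], argument=value, ...), one row to a line, values as JSON. carry_out: Moves the arm, as the interface text tells. Its arguments: {"type":"object","properties":{"series":{"type":"array","items":{"type":"array","items":{"type":"number"}}},"force":{"type":"number"}},"required":["series"]}

```bash
ls; mkdir -p pics; python3 - <<'E'
from plant import env, optics
import cv2,numpy as np
s=env.read_state();print(s)
for n in("top","side"):
    o=optics.snapshot(n);cv2.imwrite(f"pics/{n}0.png",o["frame"]);print(n,{k:o[k] for k in o if k!="frame"}, -o["R"].T@o["t"] if hasattr(o["R"],"T") else "")
E
```

```text
pics
{'time_s': 0.0, 'joint_pos': array([-1.18688995,  0.46944802, -0.04863057,  1.53367297,  0.02408904,
        1.14102482, -0.08229321]), 'joint_vel': array([ 0.00078254, -0.00022954,  0.00223829, -0.00258821, -0.0003701 ,
        0.00189252,  0.00161285]), 'effort': array([-2.60395036e-04, -5.07979560e+01, -8.06295080e-02, -2.36157614e+01,
       -6.12845784e-02,  3.78986704e-02,  1.80278257e-04]), 'position': array([270.496982  , 617.69481044, 184.40407013]), 'tool_rot': array([-3.13962524e+00,  4.68622407e-05,  2.72885150e+00]), 'contact_force': array([-1.78903367e-01, -2.15797612e-05,  3.84931698e-01]), 'torque': array([ 0.01358224, -0.04228168,  0.07488476]), 'gripper_force': 0.0, 'finger_gap': 0.9995149874685617}
top {'vertical_fov': 43.75257665033982, 'cx': 321.8380916034836, 'cy': 206.84029441490614, 'R': array([[-0.02104861, -0.9997615 , -0.00582244],
       [-0.98699585,  0.02170743, -0.15927329],
       [ 0.1593617 ,  0.00239425, -0.98721736]]), 't': array([  68.08184867,  559.13201598, 1479.48338678])} [ 317.52102586   52.38604532 1550.0228842 ]
side {'vertical_fov': 53.908466151068616, 'cx': 316.86834972205867, 'cy': 198.0323783167905, 'R': array([[-0.82556268,  0.56428024,  0.00583624],
       [ 0.53865271,  0.79106746, -0.28994055],
       [-0.16822458, -0.23622039, -0.95702686]]), 't': array([ 434.65925249, -305.73838557, 1335.40691076])} [ 748.17354094  312.04040623 1186.8375546 ]
```

View pics/top0.png

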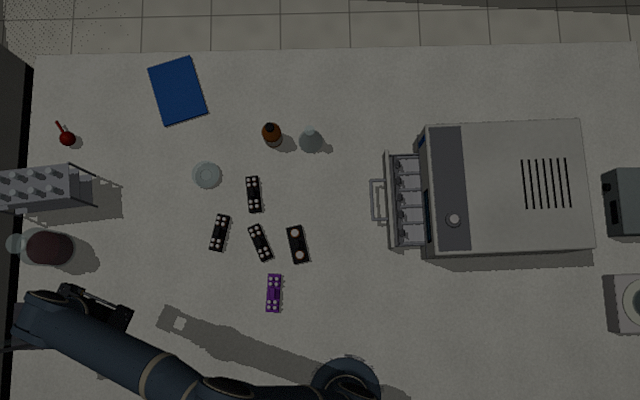

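View pics/side0.png

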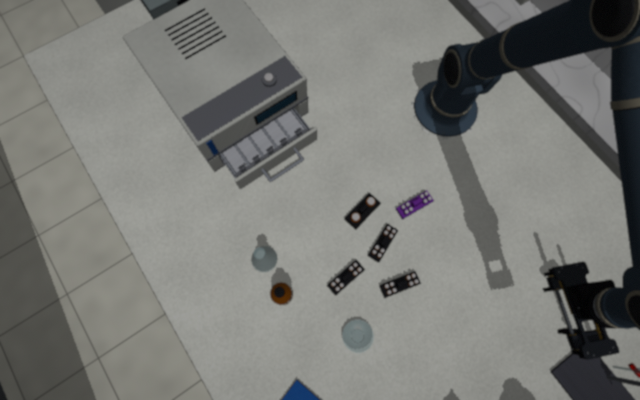

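The top view shows the instrument at right with its drawer facing +y and the handle at about (378,200). The standards carrier, with two caps, is at (297,244). The sample carriers are at (220,232), (253,194) and (260,242). The purple decoy is at (274,293), and the glassware is at (271,133), (311,138) and (207,175). Next I'll measure them and check a close crop.

```bash
cat > h.py <<'E'
from plant import env, optics
import cv2,numpy as np
def snap(n,save=None):
    o=optics.snapshot(n);o["f"]=200/np.tan(np.radians(o["vertical_fov"]/2))
    if save: cv2.imwrite("pics/"+save,o["frame"])
    return o
def plane(o,uv,z):
    uv=np.atleast_2d(uv).astype(float)
    d=np.c_[(uv[:,0]-o["cx"])/o["f"],(uv[:,1]-o["cy"])/o["f"],np.ones(len(uv))]@o["R"]
    c=-o["R"].T@o["t"]; return c+d*((z-c[2])/d[:,2])[:,None]
def proj(o,X):
    p=np.atleast_2d(X)@o["R"].T+o["t"]; return np.c_[p[:,0]/p[:,2]*o["f"]+o["cx"],p[:,1]/p[:,2]*o["f"]+o["cy"]]
def carriers(o):
    """dark elongated blobs on the bench -> centre from caps (z=35), axis angle, cap count"""
    g=o["frame"].max(2); sat=o["frame"].max(2).astype(int)-o["frame"].min(2)
    m=((g<45)).astype(np.uint8); m=cv2.morphologyEx(m,cv2.MORPH_CLOSE,np.ones((5,5)))
    out=[]
    for c in cv2.findContours(m,cv2.RETR_EXTERNAL,cv2.CHAIN_APPROX_NONE)[0]:
        r=cv2.minAreaRect(c); a,b=sorted(r[1])
        if not(25<b<60 and 8<a<28): continue
        k=np.zeros_like(g);cv2.drawContours(k,[c],-1,1,-1)
        ys,xs=np.nonzero((g>75)&(k>0))
        if len(xs)<6: continue
        w=g[ys,xs].astype(float)
        P=plane(o,np.c_[xs,ys],35); mu=(P*w[:,None]).sum(0)/w.sum()
        v=np.linalg.eigh(np.cov((P-mu)[:,:2].T))[1][:,1]
        pr=(P-mu)[:,:2]@v; mid=((P[pr>0].mean(0)+P[pr<0].mean(0))/2)
        B=plane(o,c[:,0,:],16)[:,:2]; rb=cv2.minAreaRect(B.astype(np.float32))
        out.append((np.round(r[0]),np.round(mu[:2],1),np.round(mid[:2],1),np.round(np.degrees(np.arctan2(v[1],v[0]))%180,1),np.round(rb[0],1),np.round(rb[1],0),len(xs)))
    return out
E
python3 - <<'E'
from h import *
for n in("top","side"):
    o=snap(n);print(n)
    for c in carriers(o):print(*c)
    f=o["frame"]
    x,y=(365,110) if n=="top" else (200,60)
    cr=f[y:y+150,x:x+130] 
    if n=="top": c2=f[170:320,190:320]; cv2.imwrite("pics/c1.png",cv2.convertScaleAbs(cv2.resize(np.hstack([cr,c2]),None,fx=3,fy=3,interpolation=cv2.INTER_CUBIC),alpha=1.5))
E
```

```text
top
[297. 244.] [451.4 134.8] [451.2 134.6] 11.6 [450.5 134.1] [115.  49.] 99
[260. 242.] [460.8 251.7] [459.4 251.2] 22.5 [459.  249.1] [115.  40.] 77
[219. 233.] [496.1 375.5] [493.5 376.1] 167.5 [491.8 375.4] [ 41. 113.] 73
[253. 194.] [612.  271.5] [612.7 271.7] 6.6 [610.5 269.8] [116.  40.] 69
side
[399. 284.] [521.5 358.8] [521.3 358.8] 164.9 [491.7 374.2] [ 35. 109.] 29
[381. 244.] [493.6 256.9] [466.7 251.4] 11.1 [462.7 251. ] [101.  35.] 18
[362. 210.] [482.6 141.5] [482.7 141.5] 59.1 [450.1 133.7] [111.  45.] 62
```

View pics/c1.png

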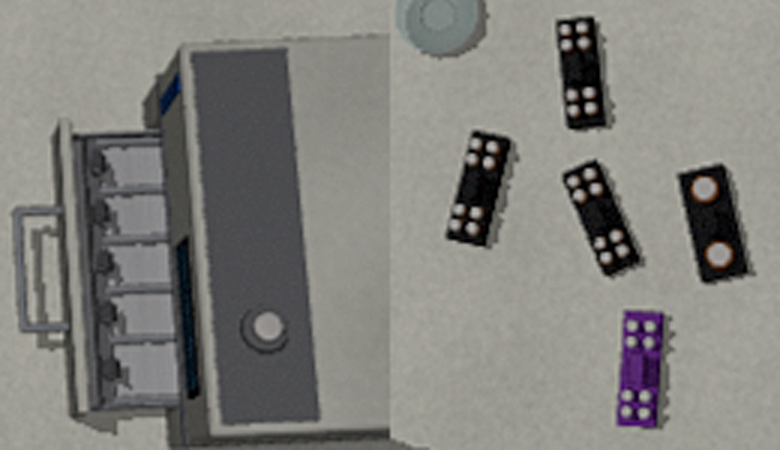

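The crop shows the wide bay at the image bottom, towards the robot, at about (395–420,235). The drawer is partly out. The four black carriers are clear, and the purple one is the decoy.

```bash
python3 - <<'E'
from h import *
o=snap("top")
def q(c,z): return plane(o,[365+c[0]/3-.33,110+c[1]/3-.33],z)[0]
A=q((183,45),200);B=q((213,435),200);print("face corners",A,B,np.linalg.norm(A-B))
H1=q((20,210),52);H2=q((27,330),52);print("bar ends",H1,H2,np.linalg.norm(H1-H2))
P1=q((60,118),82);P2=q((82,417),82);print("panel",P1,P2,np.linalg.norm(P1-P2))
K=q((267,326),218);print("key",K)
# panel/back edges of instrument top for yaw
ys,xs=np.nonzero((o["frame"].min(2)>110)) 
y=(A-B)[:2]/np.linalg.norm((A-B)[:2]);x=np.array([y[1],-y[0]]);print("inst y,x",y,x,np.degrees(np.arctan2(x[1],x[0])))
for n,p in(("bar1",H1),("bar2",H2),("p1",P1),("p2",P2),("key",K)):
    d=(p-(A+B)/2)[:2];print(n,d@x,d@y)
E
```

```text
face corners [ 763.42272691 -241.69174211  200.        ] [ 397.91392594 -248.85365201  200.        ] 365.57896074831035
bar ends [640.51257152 -97.76484962  52.        ] [ 516.49162789 -100.26476877   52.        ] 124.04613680066184
panel [ 728.35684878 -138.77028919   82.        ] [ 425.28627657 -147.88034714   82.        ] 303.2074618123296
key [ 493.36114796 -298.86878862  218.        ]
inst y,x [0.99980809 0.0195906 ] [ 0.0195906  -0.99980809] -88.87746969246402
bar1 -146.3071541343446 62.72252685224763
bar2 -146.23735902320894 -61.32359031314765
p1 -103.58866229831024 149.74662453674668
p2 -100.4176859880887 -153.44425561619482
key 51.87540601170365 -88.34040238237777
```

```bash
cat >> h.py <<'E'
from scipy.spatial.transform import Rotation as Ro
def rel(*ts):
    """tool-frame rows for world targets (x,y,z[mm],yaw[rad]), from the measured pose"""
    s=env.read_state();R0=Ro.from_euler("xyz",s["tool_rot"])
    print("t",round(s["time_s"],2),"pos",np.round(s["position"],1),"rot",np.round(s["tool_rot"],3),"gap",round(s["finger_gap"]*87,1),"F",np.round(s["contact_force"],1),"gf",round(s["gripper_force"],1))
    for x,y,z,w in ts:
        r=(R0.inv()*Ro.from_euler("xyz",[np.pi,0,w])).as_rotvec(); p=R0.inv().apply(np.array([x,y,z])-s["position"])/1000
        print("  ",np.round(r,3).tolist()+np.round(p,4).tolist())
E
python3 -c "
from h import *
rel((450,200,185,3.161),(579,-99,150,3.161),(579,-99,33,3.161))"
```

```text
t 0.25 pos [270.7 618.  184.9] rot [-3.141  0.     2.729] gap 87.0 F [-0.5 -1.   0.5] gf 0.0
   [-0.001, -0.0, -0.432, -0.332, -0.3109, 0.0002]
   [-0.001, -0.0, -0.432, -0.5701, -0.533, 0.0354]
   [-0.001, -0.0, -0.432, -0.5701, -0.5329, 0.1524]
```

Call:
carry_out([
  [0, 0, -0.1, -0.03, -0.028, 0, 0.087],
  [0, 0, -0.2, -0.06, -0.056, 0, 0.087],
  [0, 0, -0.3, -0.09, -0.084, 0, 0.087],
  [0, 0, -0.432, -0.12, -0.112, 0, 0.06],
  [0, 0, -0.432, -0.15, -0.14, 0, 0.04],
  [0, 0, -0.432, -0.18, -0.168, 0, 0.03],
  [0, 0, -0.432, -0.21, -0.196, 0, 0.03],
  [0, 0, -0.432, -0.24, -0.224, 0, 0.03],
  [0, 0, -0.432, -0.27, -0.252, 0, 0.03],
  [0, 0, -0.432, -0.3, -0.28, 0, 0.03],
  [0, 0, -0.432, -0.33, -0.308, 0, 0.03],
  [0, 0, -0.432, -0.36, -0.336, 0, 0.03],
])

```text
time_s: 1.25
position: [466.1, 164.2, 185.7]
tool_rot: [3.141, 0.001, -3.122]
contact_force: [0.5, -0.2, -0.4]
finger_gap: 0.41
gripper_force: 0.0
```

```bash
python3 -c "
from h import *
rel((579,-99,150,3.161),(579,-99,33,3.161))"
```

```text
t 1.25 pos [466.1 164.2 185.7] rot [ 3.141e+00  1.000e-03 -3.122e+00] gap 35.7 F [ 0.5 -0.2 -0.4] gf 0.0
   [0.0, 0.001, -0.0, -0.1078, -0.2653, 0.0356]
   [0.0, 0.001, -0.0, -0.1077, -0.2654, 0.1526]
```

Call:
carry_out([
  [0, 0, 0, -0.016, -0.038, 0, 0.03],
  [0, 0, 0, -0.031, -0.076, 0, 0.03],
  [0, 0, 0, -0.046, -0.114, 0, 0.03],
  [0, 0, 0, -0.062, -0.152, 0, 0.03],
  [0, 0, 0, -0.077, -0.19, 0, 0.03],
  [0, 0, 0, -0.093, -0.228, 0, 0.03],
  [0, 0, 0, -0.108, -0.265, 0.03, 0.03],
  [0, 0, 0, -0.108, -0.265, 0.04, 0.03],
  [0, 0, 0, -0.108, -0.265, 0.04, 0.03],
  [0, 0, 0, -0.108, -0.265, 0.06, 0.03],
  [0, 0, 0, -0.108, -0.265, 0.08, 0.03],
  [0, 0, 0, -0.108, -0.265, 0.08, 0.03],
])

```text
time_s: 2.25
position: [576.1, -94.4, 102.7]
tool_rot: [3.14, -0.006, -3.12]
contact_force: [-1.7, -0.4, -0.7]
finger_gap: 0.344
gripper_force: 0.0
```

```bash
python3 - <<'E'
from h import *
rel((579,-99,33,3.161))
o=snap("side");p=proj(o,[[579,-99,52]])[0].astype(int);print(p)
c=o["frame"][p[1]-60:p[1]+60,p[0]-80:p[0]+80];cv2.imwrite("pics/h1.png",cv2.convertScaleAbs(cv2.resize(c,None,fx=4,fy=4,interpolation=cv2.INTER_CUBIC),alpha=1.4))
E
```

```text
t 2.25 pos [576.1 -94.4 102.7] rot [ 3.14  -0.006 -3.12 ] gap 29.9 F [-1.7 -0.4 -0.7] gf 0.0
   [0.002, -0.006, 0.002, -0.0032, -0.0048, 0.0697]
[284 169]
```

View pics/h1.png

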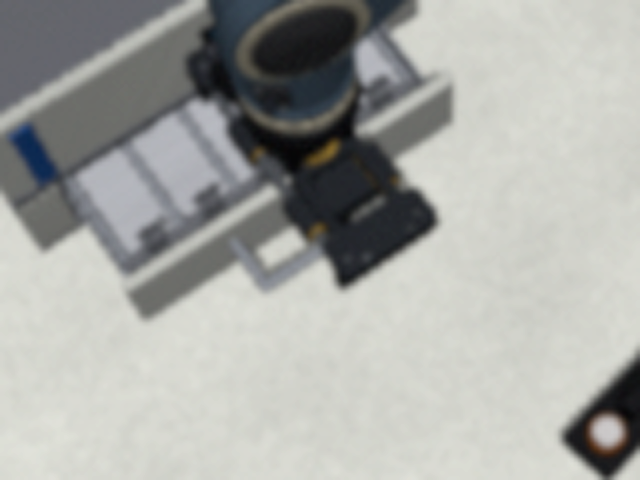

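The gripper is above the bar, whose free end shows at about side pixel (269,179). I'll descend, grip and pull.

Call:
carry_out([
  [0, 0, 0, -0.003, -0.004, 0.02, 0.03],
  [0, 0, 0, -0.003, -0.004, 0.04, 0.03],
  [0, 0, 0, -0.003, -0.004, 0.06, 0.03],
  [0, 0, 0, -0.003, -0.004, 0.07, 0.03],
  [0, 0, 0, -0.003, -0.004, 0.07, 0.03],
  [0, 0, 0, -0.003, -0.004, 0.07, 0.0],
  [0, 0, 0, -0.003, -0.004, 0.07, 0.0],
  [0, 0, 0, -0.003, -0.004, 0.07, 0.0],
  [0, 0, 0, -0.003, -0.004, 0.07, 0.0],
  [0, 0, 0, -0.003, -0.004, 0.07, 0.0],
  [0, 0, 0, -0.003, -0.004, 0.07, 0.0],
  [0, 0, 0, -0.003, -0.004, 0.07, 0.0],
], force=25)

```text
time_s: 3.3
position: [582.0, -100.7, 35.7]
tool_rot: [3.141, 0.0, -3.122]
contact_force: [0.1, -0.4, -0.2]
finger_gap: 0.013
gripper_force: 0.0
```

```bash
python3 -c "
from h import *
rel((577,14,33,3.161))
o=snap('side');print(proj(o,[[640,-98,52]]))"
```

```text
t 3.3 pos [ 582.  -100.7   35.7] rot [ 3.141  0.    -3.122] gap 1.2 F [ 0.1 -0.4 -0.2] gf 0.0
   [0.0, 0.0, -0.0, 0.0028, 0.1148, 0.0027]
[[268.17889593 180.4808263 ]]
```

```bash
python3 - <<'E'
from h import *
L=[]
for n,X in (("side",[579,-99,52]),("top",[579,-80,52])):
    o=snap(n);p=proj(o,[X])[0].astype(int);print(p)
    L.append(o["frame"][p[1]-60:p[1]+60,p[0]-65:p[0]+65])
cv2.imwrite("pics/h2.png",cv2.convertScaleAbs(cv2.resize(np.hstack(L),None,fx=3,fy=3,interpolation=cv2.INTER_CUBIC),alpha=1.6))
E
```

```text
[284 169]
[366 199]
```

View pics/h2.png

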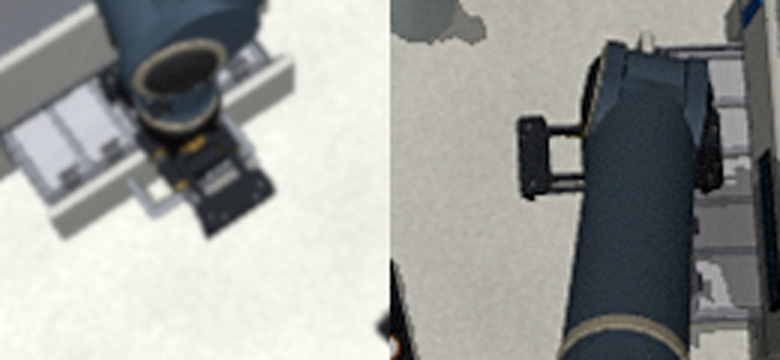

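```bash
python3 - <<'E'
from h import *
o=snap("side");X=np.array([[582,-100.7,36],[582,-100.7,106],[640,-98,52],[517,-100,52]])
p=proj(o,X);x,y=245,130;f=cv2.convertScaleAbs(cv2.resize(o["frame"][y:y+70,x:x+90],None,fx=8,fy=8,interpolation=cv2.INTER_CUBIC),alpha=1.6)
for q in p: cv2.circle(f,(int((q[0]-x+.5)*8),int((q[1]-y+.5)*8)),4,(0,0,255),-1)
cv2.imwrite("pics/h3.png",f);rel()
E
```

```text
t 3.5 pos [ 581.8 -100.7   35.4] rot [ 3.141 -0.    -3.122] gap 1.0 F [ 0.1  1.2 -0. ] gf 0.0
```

View pics/h3.png

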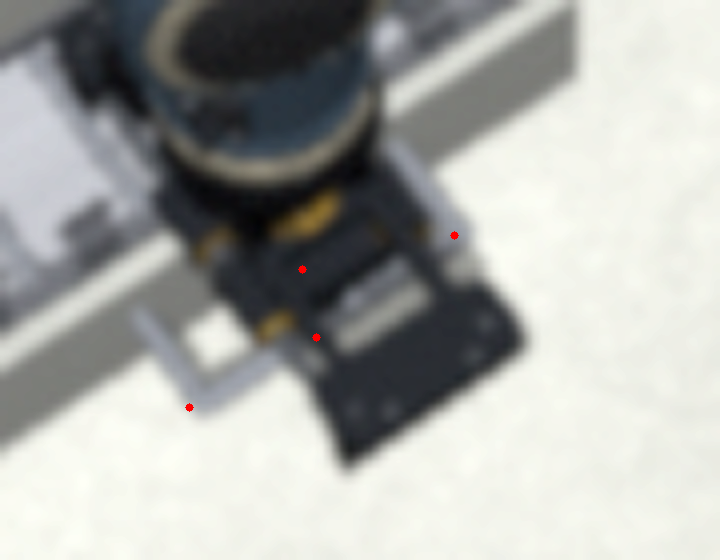

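The bar is about where I measured it, from side pixel (270,179) to (303,160), and it hasn't moved. The fingers are closed without holding it, so I'll test by pulling a little.

Call:
carry_out([
  [0, 0, 0, 0, 0.005, 0, 0.0],
  [0, 0, 0, 0, 0.01, 0, 0.0],
  [0, 0, 0, 0, 0.015, 0, 0.0],
  [0, 0, 0, 0, 0.02, 0, 0.0],
  [0, 0, 0, 0, 0.02, 0, 0.0],
])

```text
time_s: 3.92
position: [581.5, -78.6, 35.3]
tool_rot: [3.141, -0.0, -3.12]
contact_force: [-0.3, 0.5, 0.8]
finger_gap: 0.003
gripper_force: 0.0
```

```bash
python3 - <<'E'
from h import *
rel()
o=snap("side");x,y=245,130;f=cv2.convertScaleAbs(cv2.resize(o["frame"][y:y+70,x:x+90],None,fx=8,fy=8,interpolation=cv2.INTER_CUBIC),alpha=1.6)
cv2.imwrite("pics/h4.png",f)
E
```

```text
t 3.92 pos [581.5 -78.6  35.3] rot [ 3.141 -0.    -3.12 ] gap 0.3 F [-0.3  0.5  0.8] gf 0.0
```

View pics/h4.png

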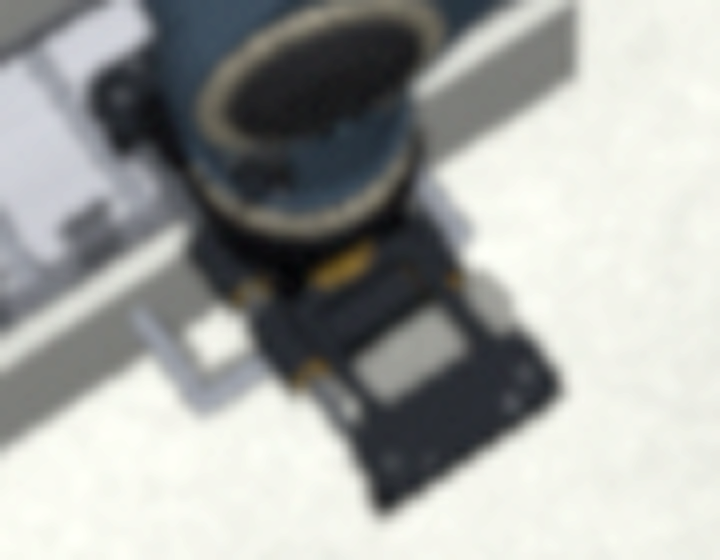

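```bash
python3 - <<'E'
from h import *
o=snap("side")
for z in (36,60,105,130,160): print(z,plane(o,[[292.5,194.4],[315,178],[245+410/8,130+350/8]],z)[:,:2].round().tolist())
t=snap("top","t5.png"); print(proj(t,[[581.5,-78.6,35],[581.5,-78.6,105],[581.5,-78.6+95,120]]))
x,y=300,140;cv2.imwrite("pics/t5c.png",cv2.convertScaleAbs(cv2.resize(t["frame"][y:y+100,x:x+130],None,fx=6,fy=6,interpolation=cv2.INTER_CUBIC),alpha=1.8))
E
```

```text
36 [[601.0, -24.0], [514.0, -29.0], [554.0, -73.0]]
60 [[604.0, -17.0], [519.0, -22.0], [558.0, -65.0]]
105 [[610.0, -4.0], [528.0, -9.0], [566.0, -50.0]]
130 [[613.0, 4.0], [533.0, -1.0], [570.0, -42.0]]
160 [[617.0, 13.0], [539.0, 8.0], [575.0, -32.0]]
[[365.32434338 199.68430371]
 [367.23274033 195.56525626]
 [335.11464565 195.3401597 ]]
```

View pics/t5c.png

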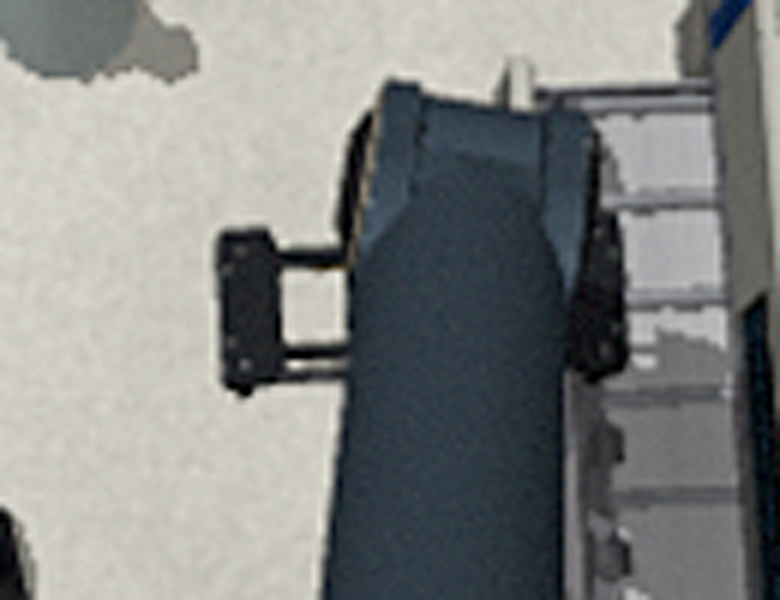

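Call:
carry_out([
  [0, 0, 0, 0, -0.005, 0, 0.0],
  [0, 0, 0, 0, -0.01, 0, 0.0],
  [0, 0, 0, 0, -0.015, 0, 0.0],
  [0, 0, 0, 0, -0.02, 0, 0.0],
  [0, 0, 0, 0, -0.025, 0, 0.0],
  [0, 0, 0, 0, -0.025, 0, 0.0],
])

```text
time_s: 4.57
position: [581.9, -107.8, 35.5]
tool_rot: [-3.141, 0.0, -3.125]
contact_force: [0.7, 0.3, -0.4]
finger_gap: 0.004
gripper_force: 0.0
```

```bash
python3 - <<'E'
from h import *
rel()
o=snap("side");t=snap("top")
def tri(a,b):
    P=[c["R"].T*0 for c in()]
    P1,P2=[np.diag([1,1,1.])@np.array([[c["f"],0,c["cx"]],[0,c["f"],c["cy"]],[0,0,1]])@np.c_[c["R"],c["t"]] for c in(t,o)]
    X=cv2.triangulatePoints(P1,P2,np.array(a,float),np.array(b,float));return X[:3,0]/X[3,0]
print("plate corners (prev pose)",tri((336.5,178.5),(292.5,194.4)),tri((338,205),(315,178)))
x,y=245,130;f=cv2.convertScaleAbs(cv2.resize(o["frame"][y:y+70,x:x+90],None,fx=8,fy=8,interpolation=cv2.INTER_CUBIC),alpha=1.6)
cv2.imwrite("pics/h5.png",f)
E
```

```text
t 4.57 pos [ 581.9 -107.8   35.5] rot [-3.141  0.    -3.125] gap 0.3 F [ 0.7  0.3 -0.4] gf 0.0
plate corners (prev pose) [619.60623887  13.68183819 170.66298382] [543.12954272  11.13386375 175.28816257]
```

Call:
carry_out([
  [0, 0, 0, 0, 0.008, 0, 0],
  [0, 0, 0, 0, 0.008, 0.002, 0],
  [0, 0, 0, 0, 0.008, 0.003, 0],
  [0, 0, 0, 0, 0.008, 0.004, 0],
  [0, 0, 0, 0, 0.008, 0.005, 0],
  [0, 0, 0, 0, 0.008, 0.006, 0],
  [0, 0, 0, 0, 0.008, 0.007, 0],
  [0, 0, 0, 0, 0.008, 0.007, 0],
])

```text
time_s: 5.33
position: [581.6, -97.8, 28.1]
tool_rot: [3.142, -0.0, -3.123]
contact_force: [0.5, -0.1, -0.6]
finger_gap: 0.005
gripper_force: 0.0
```

Call:
carry_out([
  [0, 0, 0, 0, 0, 0.001, 0],
  [0, 0, 0, 0, 0, 0.002, 0],
  [0, 0, 0, 0, 0, 0.003, 0],
  [0, 0, 0, 0, 0, 0.004, 0],
  [0, 0, 0, 0, 0, 0.005, 0],
  [0, 0, 0, 0, 0, 0.006, 0],
  [0, 0, 0, 0, 0, 0.006, 0],
])

```text
time_s: 5.92
position: [581.6, -97.6, 22.1]
tool_rot: [3.141, -0.0, -3.122]
contact_force: [0.2, -0.3, 0.0]
finger_gap: 0.008
gripper_force: 0.0
```

View pics/h5.png

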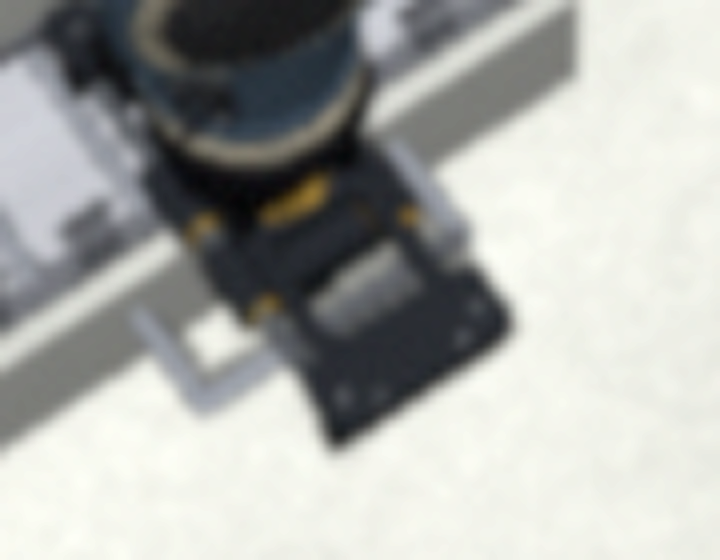

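Call:
carry_out([
  [0, 0, 0, 0, 0, 0.001, 0],
  [0, 0, 0, 0, 0, 0.002, 0],
  [0, 0, 0, 0, 0, 0.003, 0],
  [0, 0, 0, 0, 0, 0.004, 0],
  [0, 0, 0, 0, 0, 0.005, 0],
  [0, 0, 0, 0, 0, 0.006, 0],
  [0, 0, 0, 0, 0, 0.006, 0],
])

```text
time_s: 6.5
position: [582.1, -97.6, 19.9]
tool_rot: [3.14, 0.0, -3.123]
contact_force: [-8.8, 1.2, 24.0]
finger_gap: 0.001
gripper_force: 11.8
```

```bash
python3 - <<'E'
from h import *
rel()
o=snap("side");x,y=235,120;a=o["frame"][y:y+80,x:x+100]
t=snap("top");x,y=320,150;b=t["frame"][y:y+80,x:x+100]
cv2.imwrite("pics/h6.png",cv2.convertScaleAbs(cv2.resize(np.hstack([a,b]),None,fx=4,fy=4,interpolation=cv2.INTER_CUBIC),alpha=1.7))
E
```

```text
t 6.5 pos [582.1 -97.6  19.9] rot [ 3.14   0.    -3.123] gap 0.1 F [-8.8  1.2 24. ] gf 11.8
```

View pics/h6.png

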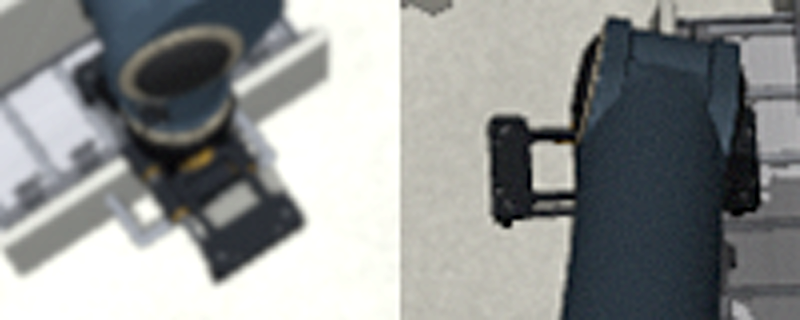

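Contact came at a reported z of 20, though the bar top should be at 57. I'll lift, move over clear bench and touch down there to check the height.

Call:
carry_out([
  [0, 0, 0, 0, 0, -0.03, 0],
  [0, 0, 0, 0, 0, -0.06, 0],
  [0, 0, 0, 0, 0.03, -0.06, 0],
  [0, 0, 0, 0, 0.07, -0.06, 0],
  [0, 0, 0, 0, 0.11, -0.06, 0],
  [0, 0, 0, 0, 0.13, -0.06, 0],
  [0, 0, 0, 0, 0.13, -0.03, 0],
  [0, 0, 0, 0, 0.13, -0.01, 0],
  [0, 0, 0, 0, 0.13, -0.001, 0],
  [0, 0, 0, 0, 0.13, 0.002, 0],
  [0, 0, 0, 0, 0.13, 0.004, 0],
  [0, 0, 0, 0, 0.13, 0.005, 0],
])

```text
time_s: 7.6
position: [580.1, 31.8, 12.0]
tool_rot: [3.142, 0.001, -3.123]
contact_force: [-0.4, -0.8, 0.8]
finger_gap: 0.003
gripper_force: 0.0
```

Call:
carry_out([
  [0, 0, 0, 0, 0, 0.001, 0],
  [0, 0, 0, 0, 0, 0.002, 0],
  [0, 0, 0, 0, 0, 0.003, 0],
  [0, 0, 0, 0, 0, 0.004, 0],
  [0, 0, 0, 0, 0, 0.005, 0],
  [0, 0, 0, 0, 0, 0.005, 0],
])

```text
time_s: 8.1
position: [579.2, 32.3, 6.3]
tool_rot: [3.142, -0.0, -3.122]
contact_force: [0.6, 0.5, -0.5]
finger_gap: 0.006
gripper_force: 0.0
```

```bash
python3 - <<'E'
from h import *
rel((579,-99,110,3.161))
o=snap("side");p=proj(o,[[580,32,10]])[0].astype(int);a=o["frame"][p[1]-50:p[1]+50,p[0]-60:p[0]+60]
t=snap("top");x,y=320,150
p=proj(t,[[580,0,10]])[0].astype(int);b=t["frame"][p[1]-50:p[1]+50,p[0]-60:p[0]+60]
cv2.imwrite("pics/h7.png",cv2.convertScaleAbs(cv2.resize(np.hstack([a,b]),None,fx=3.3,fy=3.3,interpolation=cv2.INTER_CUBIC),alpha=1.7))
E
```

```text
t 8.1 pos [579.2  32.3   6.3] rot [ 3.142 -0.    -3.122] gap 0.5 F [ 0.6  0.5 -0.5] gf 0.0
   [0.0, -0.0, -0.0, 0.0028, -0.1313, -0.1037]
```

Call:
carry_out([
  [0, 0, 0, 0, 0, 0.002, 0],
  [0, 0, 0, 0, 0, 0.004, 0],
  [0, 0, 0, 0, 0, 0.005, 0],
  [0, 0, 0, 0, 0, 0.006, 0],
  [0, 0, 0, 0, 0, 0.007, 0],
  [0, 0, 0, 0, 0, 0.008, 0],
  [0, 0, 0, 0, 0, 0.009, 0],
  [0, 0, 0, 0, 0, 0.009, 0],
])

```text
time_s: 8.87
position: [579.2, 32.3, -2.8]
tool_rot: [3.142, -0.0, -3.122]
contact_force: [0.2, 0.1, 0.3]
finger_gap: 0.003
gripper_force: 0.0
```

Call:
carry_out([
  [0, 0, 0, 0, 0, 0.003, 0],
  [0, 0, 0, 0, 0, 0.006, 0],
  [0, 0, 0, 0, 0, 0.008, 0],
  [0, 0, 0, 0, 0, 0.01, 0],
  [0, 0, 0, 0, 0, 0.012, 0],
  [0, 0, 0, 0, 0, 0.013, 0],
  [0, 0, 0, 0, 0, 0.014, 0],
  [0, 0, 0, 0, 0, 0.015, 0],
  [0, 0, 0, 0, 0, 0.015, 0],
])

```text
time_s: 9.62
position: [579.2, 32.3, -17.8]
tool_rot: [3.142, -0.0, -3.122]
contact_force: [0.1, -0.3, 0.4]
finger_gap: 0.006
gripper_force: 0.0
```

Call:
carry_out([
  [0, 0, 0, 0, 0, 0.003, 0],
  [0, 0, 0, 0, 0, 0.006, 0],
  [0, 0, 0, 0, 0, 0.008, 0],
  [0, 0, 0, 0, 0, 0.01, 0],
  [0, 0, 0, 0, 0, 0.012, 0],
  [0, 0, 0, 0, 0, 0.013, 0],
  [0, 0, 0, 0, 0, 0.014, 0],
  [0, 0, 0, 0, 0, 0.014, 0],
])

```text
time_s: 10.28
position: [579.2, 32.3, -31.8]
tool_rot: [3.142, -0.0, -3.122]
contact_force: [0.7, -0.3, -0.2]
finger_gap: 0.006
gripper_force: 0.0
```

Call:
carry_out([
  [0, 0, 0, 0, 0, 0.001, 0],
  [0, 0, 0, 0, 0, 0.002, 0],
  [0, 0, 0, 0, 0, 0.003, 0],
  [0, 0, 0, 0, 0, 0.003, 0],
])

```text
time_s: 10.62
position: [579.2, 32.3, -34.8]
tool_rot: [3.142, -0.0, -3.122]
contact_force: [-0.1, -0.5, -0.0]
finger_gap: 0.009
gripper_force: 0.0
```

Call:
carry_out([
  [0, 0, 0, 0, 0, 0.001, 0],
  [0, 0, 0, 0, 0, 0.002, 0],
  [0, 0, 0, 0, 0, 0.003, 0],
  [0, 0, 0, 0, 0, 0.003, 0],
])

```text
time_s: 10.95
position: [579.4, 32.3, -36.7]
tool_rot: [3.141, -0.0, -3.123]
contact_force: [-1.4, -0.1, 7.3]
finger_gap: 0.006
gripper_force: 3.9
```

Call:
carry_out([
  [0, 0, 0, 0, 0, 0.001, 0],
  [0, 0, 0, 0, 0, 0.001, 0],
])

```text
time_s: 11.12
position: [579.4, 32.4, -36.7]
tool_rot: [3.141, -0.0, -3.123]
contact_force: [-5.1, 0.3, 14.3]
finger_gap: 0.007
gripper_force: 7.5
```

The fingertips touch the bench at a reported z of -36.6, so true tip height = reported z + 36.6. The earlier bar contact at 20 agrees (56.5, against a bar top of 57), and x and y check out. I'll correct for this and grip the bar.

```bash
cat >> h.py <<'E'
ZOFF=36.6  # true tip z = reported + ZOFF (touched bench and bar)
_rel=rel
def rel(*ts): _rel(*[(x,y,z-ZOFF,w) for x,y,z,w in ts])
E
python3 -c "
from h import *
rel((579,-98,80,3.161),(579,-98,33,3.161))"
```

```text
t 11.12 pos [579.4  32.4 -36.7] rot [ 3.141 -0.    -3.123] gap 0.6 F [-5.1  0.3 14.3] gf 7.5
   [0.001, -0.0, -0.0, 0.0029, -0.1303, -0.0802]
   [0.001, -0.0, -0.0, 0.0029, -0.1303, -0.0332]
```

Call:
carry_out([
  [0, 0, 0, 0, 0, -0.04, 0.03],
  [0, 0, 0, 0, 0, -0.082, 0.03],
  [0, 0, 0, 0.003, -0.03, -0.082, 0.03],
  [0, 0, 0, 0.003, -0.06, -0.082, 0.03],
  [0, 0, 0, 0.003, -0.1, -0.082, 0.03],
  [0, 0, 0, 0.003, -0.13, -0.082, 0.03],
  [0, 0, 0, 0.003, -0.13, -0.082, 0.03],
  [0, 0, 0, 0.003, -0.13, -0.075, 0.03],
  [0, 0, 0, 0.003, -0.13, -0.065, 0.03],
  [0, 0, 0, 0.003, -0.13, -0.05, 0.03],
  [0, 0, 0, 0.003, -0.13, -0.037, 0.03],
  [0, 0, 0, 0.003, -0.13, -0.035, 0.03],
], force=30)

```text
time_s: 12.12
position: [576.5, -94.9, -6.9]
tool_rot: [3.14, -0.006, -3.119]
contact_force: [-0.6, 0.4, 0.7]
finger_gap: 0.345
gripper_force: 0.0
```

Call:
carry_out([
  [0, 0, 0, 0, 0, 0, 0],
  [0, 0, 0, 0, 0, 0, 0],
  [0, 0, 0, 0, 0, 0, 0],
  [0, 0, 0, 0, 0, 0, 0],
  [0, 0, 0, 0, 0, 0, 0],
  [0, 0, 0, 0, 0, 0, 0],
])

```text
time_s: 12.62
position: [579.5, -97.2, -2.9]
tool_rot: [3.141, 0.001, -3.122]
contact_force: [-0.1, 2.2, 2.0]
finger_gap: 0.101
gripper_force: 30.0
```

Call:
carry_out([
  [0, 0, 0, 0, 0.015, 0, 0],
  [0, 0, 0, 0, 0.03, 0, 0],
  [0, 0, 0, 0, 0.045, 0, 0],
  [0, 0, 0, 0, 0.06, 0, 0],
  [0, 0, 0, 0, 0.075, 0, 0],
  [0, 0, 0, 0, 0.09, 0, 0],
  [0, 0, 0, 0, 0.1, 0, 0],
  [0, 0, 0, 0, 0.105, 0, 0],
  [0, 0, 0, 0, 0.108, 0, 0],
  [0, 0, 0, 0, 0.111, 0, 0],
  [0, 0, 0, 0, 0.113, 0, 0],
  [0, 0, 0, 0, 0.114, 0, 0],
])

```text
time_s: 13.62
position: [577.1, 14.1, -3.0]
tool_rot: [-3.14, 0.001, -3.124]
contact_force: [-0.6, -4.9, 4.6]
finger_gap: 0.106
gripper_force: 30.0
```

Call:
carry_out([
  [0, 0, 0, 0, 0.001, 0, 0],
  [0, 0, 0, 0, 0.001, 0, 0],
])

```text
time_s: 13.78
position: [577.0, 14.1, -3.0]
tool_rot: [-3.139, 0.001, -3.125]
contact_force: [-1.1, -3.9, 5.7]
finger_gap: 0.105
gripper_force: 30.0
```

Call:
carry_out([
  [0, 0, 0, 0, 0.002, 0, 0],
  [0, 0, 0, 0, 0.003, 0, 0],
  [0, 0, 0, 0, 0.004, 0, 0],
  [0, 0, 0, 0, 0.005, 0, 0],
  [0, 0, 0, 0, 0.005, 0, 0],
])

```text
time_s: 14.2
position: [577.1, 13.9, -3.0]
tool_rot: [-3.134, 0.001, -3.128]
contact_force: [-0.6, -12.1, 4.9]
finger_gap: 0.103
gripper_force: 30.0
```

Call:
carry_out([
  [0, 0, 0, 0, -0.005, 0, 0.03],
  [0, 0, 0, 0, -0.005, 0, 0.03],
  [0, 0, 0, 0, -0.005, 0, 0.03],
  [0, 0, 0, 0, -0.005, -0.04, 0.03],
  [0, 0, 0, 0, -0.005, -0.08, 0.04],
  [0, 0, 0, 0.03, 0.025, -0.09, 0.045],
  [0, 0, 0, 0.06, 0.055, -0.09, 0.045],
  [0, 0, 0, 0.09, 0.085, -0.09, 0.045],
  [0, 0, 0, 0.12, 0.11, -0.09, 0.045],
])

```text
time_s: 14.95
position: [453.7, 132.0, 86.7]
tool_rot: [3.14, 0.001, -3.121]
contact_force: [0.5, 0.5, 0.4]
finger_gap: 0.508
gripper_force: 0.0
```

```bash
python3 - <<'E'
from h import *
rel((451,134.6,100,3.344),(451,134.6,19,3.344)); print(env.read_state()["joint_pos"].round(2))
t=snap("top","t8.png")
for c in carriers(t):print(*c)
x,y=325,130;cv2.imwrite("pics/t8c.png",cv2.convertScaleAbs(cv2.resize(t["frame"][y:y+135,x:x+120],None,fx=4.4,fy=4.4,interpolation=cv2.INTER_CUBIC),alpha=1.7))
E
```

```text
t 14.95 pos [453.7 132.   86.7] rot [ 3.140e+00  1.000e-03 -3.121e+00] gap 44.2 F [0.5 0.5 0.4] gf 0.0
   [0.001, 0.001, -0.182, 0.0027, 0.0026, 0.0233]
   [0.001, 0.001, -0.182, 0.0027, 0.0025, 0.1043]
[-0.53  0.26  0.18  2.11 -0.07  0.77  1.29]
[227. 243.] [459.6 353.2] [461.8 352.5] 165.8 [460.4 351.9] [ 40. 114.] 82
[253. 194.] [610.8 271. ] [612.1 271.1] 7.0 [610.5 270.1] [116.  40.] 75
```

View pics/t8c.png

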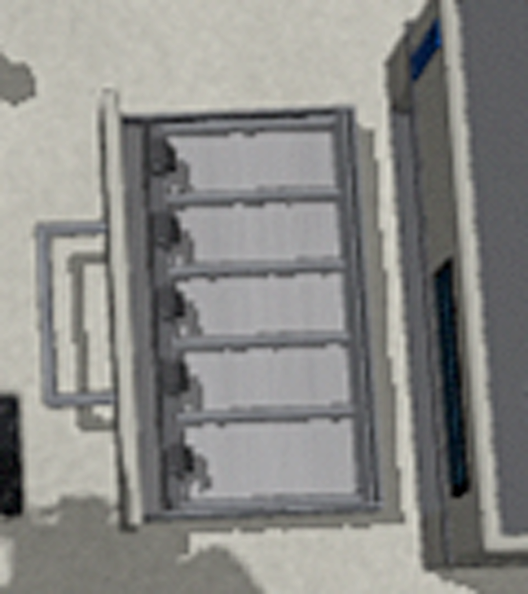

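The picture shows the drawer fully out, with five empty bays and the wide one at the bottom. The rods are at crop y of about 125, 197, 269, 341, 413 and 502. One sample carrier has been knocked to pixel (227,243).

```bash
python3 - <<'E'
from h import *
t=snap("top")
q=lambda c,z: plane(t,np.array(c)/4.4-.4+[325,130],z)[0]
x=np.array([.0196,-.9998]);y=np.array([.9998,.0196]);H=np.array([577.1,14.])
for c in [(240,125),(255,197),(262,269),(265,341),(268,413),(275,502)]:
    d=q(c,33)[:2]-H;print(q(c,33).round(1),(d@x).round(1),(d@y).round(1))
for c in [(43,230),(50,402)]: print("bar",q(c,52).round(1))
print("floor far edge/near edge", [(( q(c,22)[:2]-H)@x).round(1) for c in [(345,235),(350,310),(190,240)]])
E
```

```text
[ 713.4 -126.7   33. ] 143.3 133.5
[ 660.7 -135.2   33. ] 150.8 80.6
[ 608.7 -138.    33. ] 152.6 28.6
[ 557.3 -138.    33. ] 151.6 -22.7
[ 506.5 -138.    33. ] 150.6 -73.6
[ 444.4 -140.3   33. ] 151.7 -135.7
bar [636.1  15.9  52. ]
bar [515.   14.1  52. ]
floor far edge/near edge [np.float64(214.5), np.float64(214.4), np.float64(104.2)]
```

Call:
carry_out([
  [0, 0, -0.09, 0.0015, 0.001, 0.02, 0.045],
  [0, 0, -0.182, 0.003, 0.0026, 0.05, 0.045],
  [0, 0, -0.182, 0.003, 0.0026, 0.075, 0.045],
  [0, 0, -0.182, 0.003, 0.0026, 0.09, 0.045],
  [0, 0, -0.182, 0.003, 0.0026, 0.1, 0.045],
  [0, 0, -0.182, 0.003, 0.0026, 0.103, 0.045],
  [0, 0, -0.182, 0.003, 0.0026, 0.103, 0.045],
  [0, 0, -0.182, 0.003, 0.0026, 0.103, 0],
  [0, 0, -0.182, 0.003, 0.0026, 0.103, 0],
  [0, 0, -0.182, 0.003, 0.0026, 0.103, 0],
  [0, 0, -0.182, 0.003, 0.0026, 0.103, 0],
  [0, 0, -0.182, 0.003, 0.0026, 0.103, 0],
], force=45)

```text
time_s: 16.05
position: [452.4, 132.2, -16.0]
tool_rot: [3.141, 0.001, -2.94]
contact_force: [-0.4, 0.2, 0.7]
finger_gap: 0.227
gripper_force: 0.1
```

Call:
carry_out([
  [0, 0, 0, 0, 0, 0, 0],
  [0, 0, 0, 0, 0, 0, 0],
  [0, 0, 0, 0, 0, 0, 0],
  [0, 0, 0, 0, 0, 0, 0],
  [0, 0, 0, 0, 0, -0.02, 0],
  [0, 0, 0, 0, 0, -0.05, 0],
  [0, 0, 0, 0, 0, -0.09, 0],
  [0, 0, 0, 0, 0, -0.11, 0],
  [0, 0, 0, 0, 0, -0.11, 0],
])

```text
time_s: 16.8
position: [455.0, 132.6, 97.3]
tool_rot: [3.14, 0.008, -2.941]
contact_force: [0.6, 0.6, -2.6]
finger_gap: 0.155
gripper_force: 45.0
```

```bash
python3 - <<'E'
from h import *
rel((474.5,-138.1,120,1.590)); print(env.read_state()["joint_pos"].round(2))
E
```

```text
t 16.8 pos [455.  132.6  97.3] rot [ 3.14   0.008 -2.941] gap 13.5 F [ 0.6  0.6 -2.6] gf 45.0
   [0.008, 0.005, 1.752, 0.035, -0.2691, 0.0132]
[-0.51  0.24  0.15  2.11 -0.05  0.79  1.45]
```

Call:
carry_out([
  [0.001, 0, 0.12, 0, -0.02, 0, 0],
  [0.002, 0, 0.24, 0, -0.04, 0, 0],
  [0.003, 0.001, 0.36, 0.003, -0.06, 0, 0],
  [0.003, 0.001, 0.48, 0.006, -0.085, 0, 0],
  [0.004, 0.002, 0.6, 0.01, -0.11, 0.0, 0],
  [0.004, 0.002, 0.72, 0.013, -0.135, 0.0, 0],
  [0.005, 0.003, 0.84, 0.017, -0.16, 0, 0],
  [0.005, 0.003, 0.96, 0.021, -0.185, 0, 0],
  [0.006, 0.003, 1.08, 0.025, -0.21, 0, 0],
  [0.006, 0.004, 1.2, 0.029, -0.235, 0, 0],
  [0.007, 0.004, 1.32, 0.033, -0.26, 0, 0],
  [0.007, 0.004, 1.44, 0.035, -0.269, 0, 0],
])

```text
time_s: 17.8
position: [469.9, -142.9, 92.2]
tool_rot: [-3.132, 0.003, 1.892]
contact_force: [0.1, -0.1, -1.1]
finger_gap: 0.156
gripper_force: 45.0
```

```bash
python3 - <<'E'
from h import *
rel((474.5,-138.1,100,1.590)); print(env.read_state()["joint_pos"].round(2))
E
```

```text
t 17.8 pos [ 469.9 -142.9   92.2] rot [-3.132e+00  3.000e-03  1.892e+00] gap 13.6 F [ 0.1 -0.1 -1.1] gf 45.0
   [-0.009, 0.005, 0.302, 0.0032, 0.0062, 0.0288]
[-0.26  0.32  0.57  2.08 -0.22  0.81  0.76]
```

Call:
carry_out([
  [0, 0.002, 0.1, 0.001, 0.002, 0, 0],
  [-0.004, 0.003, 0.2, 0.002, 0.004, 0, 0],
  [-0.008, 0.004, 0.3, 0.003, 0.006, 0.01, 0],
  [-0.008, 0.004, 0.302, 0.003, 0.006, 0.02, 0],
  [-0.008, 0.004, 0.302, 0.003, 0.006, 0.03, 0],
  [-0.008, 0.004, 0.302, 0.003, 0.006, 0.03, 0],
])

```text
time_s: 18.3
position: [473.3, -133.3, 60.5]
tool_rot: [-3.136, -0.002, 1.603]
contact_force: [-1.1, 0.4, -1.5]
finger_gap: 0.159
gripper_force: 45.0
```

```bash
python3 - <<'E'
from h import *
rel((474.5,-138.5,65,1.590),(474.5,-138.5,41,1.590))
t=snap("top");s=snap("side","s9.png")
x,y=310,150;a=t["frame"][130:265,x:x+110];b=s["frame"][80:215,220:330]
cv2.imwrite("pics/t9.png",cv2.convertScaleAbs(cv2.resize(np.hstack([a,b]),None,fx=3.6,fy=3.6,interpolation=cv2.INTER_CUBIC),alpha=1.7))
E
```

```text
t 18.3 pos [ 473.3 -133.3   60.5] rot [-3.136e+00 -2.000e-03  1.603e+00] gap 13.9 F [-1.1  0.4 -1.5] gf 45.0
   [-0.005, -0.002, 0.013, -0.0053, 0.0013, 0.0321]
   [-0.005, -0.002, 0.013, -0.0053, 0.0014, 0.0561]
```

View pics/t9.png

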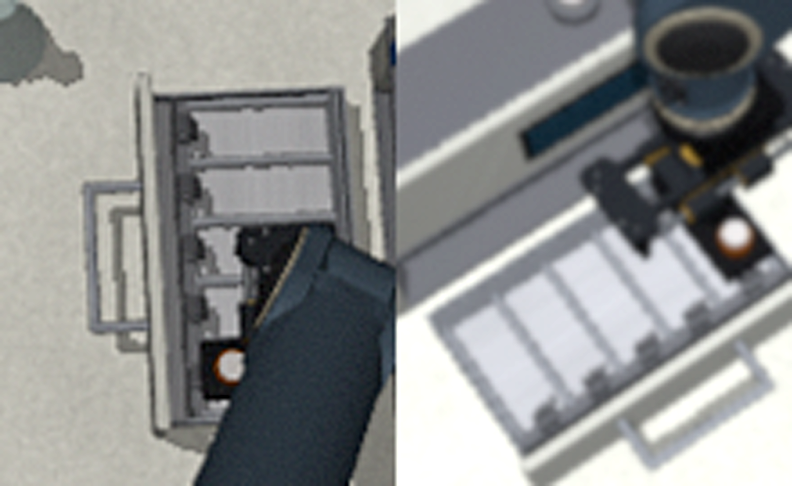

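The front cap of the held carrier is at top (374,232) and side (314,145). I'll triangulate it to check how the carrier sits in the grip.

```bash
cat >> h.py <<'E'
def tri(t,a,s,b):
    P=[np.array([[c["f"],0,c["cx"]],[0,c["f"],c["cy"]],[0,0,1]])@np.c_[c["R"],c["t"]] for c in(t,s)]
    X=cv2.triangulatePoints(P[0],P[1],np.array(a,float),np.array(b,float));return X[:3,0]/X[3,0]
def caps(o,c,r):
    """bright blob centroids near pixel c"""
    x,y=int(c[0]-r),int(c[1]-r);g=o["frame"].min(2)[y:y+2*r,x:x+2*r].copy()
    return x,y,g
E
python3 - <<'E'
from h import *
t=snap("top");s=snap("side")
print("cap",tri(t,(373.5,231.5),s,(313.8,145.2)).round(1)); rel()
f=cv2.imread("pics/top0.png");g=f.min(2);m=((g>75)).astype(np.uint8)
sub=m[220:268,284:312].copy();n,l,st,ce=cv2.connectedComponentsWithStats(sub)
P=[plane(t,ce[i]+[284,220],35)[0] for i in range(1,n) if 20<st[i][4]<80];print(np.round(P,1), [st[i][4] for i in range(1,n)])
E
```

```text
cap [474.1 -92.6 114. ]
t 18.5 pos [ 476.  -134.2   63.4] rot [ 3.141e+00 -1.000e-03  1.601e+00] gap 13.7 F [ 0.8 -0.8 -1.3] gf 45.0
[[485.7 142.4  35. ]
 [418.  128.2  35. ]] [np.int32(637), np.int32(39), np.int32(40)]
```

```bash
cat >> h.py <<'E'
def blobs(o,c,r,th=None,amin=8):
    x,y=int(c[0]-r),int(c[1]-r);g=o["frame"].min(2)[y:y+2*r,x:x+2*r]
    th=th or cv2.threshold(g,0,255,cv2.THRESH_OTSU)[0]
    n,l,st,ce=cv2.connectedComponentsWithStats((g>th).astype(np.uint8))
    return [(np.round(ce[i]+[x,y],2).tolist(),int(st[i][4]),st[i][2:4].tolist()) for i in range(1,n) if st[i][4]>=amin]
E
python3 - <<'E'
from h import *
t=snap("top");s=snap("side")
bt=blobs(t,(373.5,231.5),6);bs=blobs(s,(313.8,145.2),6);print(bt,bs)
for a in bt[:2]:
  for b in bs[:2]:
    print(tri(t,a[0],s,b[0]).round(1), plane(t,a[0],114.5).round(1),plane(s,b[0],114.5).round(1))
rel((474.5,-138.5,65,1.590))
E
```

```text
[([374.31, 230.25], 48, [7, 8])] [([313.29, 144.29], 52, [8, 8])]
[476.3 -93.7 122. ] [[477.3 -94.6 114.5]] [[474.3 -96.4 114.5]]
t 18.6 pos [ 476.3 -134.1   63.7] rot [ 3.140e+00 -2.000e-03  1.601e+00] gap 13.5 F [-0.2  0.  -2. ] gf 45.0
   [0.002, -0.002, 0.011, -0.0044, -0.0019, 0.0353]
```

Call:
carry_out([
  [0, 0, 0.011, -0.004, -0.001, 0.005, 0],
  [0, 0, 0.011, -0.0075, -0.0015, 0.01, 0],
  [0, 0, 0.011, -0.0075, -0.0015, 0.02, 0],
  [0, 0, 0.011, -0.0075, -0.0015, 0.03, 0],
  [0, 0, 0.011, -0.0075, -0.0015, 0.035, 0],
  [0, 0, 0.011, -0.0075, -0.0015, 0.038, 0],
  [0, 0, 0.011, -0.0075, -0.0015, 0.038, 0],
])

```text
time_s: 19.18
position: [475.3, -143.9, 25.3]
tool_rot: [3.14, 0.001, 1.588]
contact_force: [-0.2, -4.3, 3.1]
finger_gap: 0.152
gripper_force: 45.0
```

Call:
carry_out([
  [0, 0, 0, 0, 0, 0.002, 0],
  [0, 0, 0, 0, 0, 0.004, 0],
  [0, 0, 0, 0, 0, 0.005, 0],
  [0, 0, 0, 0, 0, 0.006, 0],
  [0, 0, 0, 0, 0, 0.006, 0],
])

```text
time_s: 19.6
position: [475.6, -144.7, 20.3]
tool_rot: [3.138, 0.002, 1.588]
contact_force: [-1.3, -7.2, 9.2]
finger_gap: 0.155
gripper_force: 45.0
```

Call:
carry_out([
  [0, 0, 0, 0, 0, 0.002, 0],
  [0, 0, 0, 0, 0, 0.004, 0],
  [0, 0, 0, 0, 0, 0.006, 0],
  [0, 0, 0, 0, 0, 0.008, 0],
  [0, 0, 0, 0, 0, 0.008, 0],
])

```text
time_s: 20.02
position: [474.4, -143.2, 10.9]
tool_rot: [3.141, 0.001, 1.589]
contact_force: [-0.7, -5.0, -1.6]
finger_gap: 0.157
gripper_force: 45.0
```

Call:
carry_out([
  [0, 0, 0, 0, 0, 0.002, 0],
  [0, 0, 0, 0, 0, 0.004, 0],
  [0, 0, 0, 0, 0, 0.006, 0],
  [0, 0, 0, 0, 0, 0.006, 0],
])

```text
time_s: 20.35
position: [474.3, -140.8, 5.8]
tool_rot: [-3.141, -0.003, 1.59]
contact_force: [-3.4, 0.3, 10.8]
finger_gap: 0.157
gripper_force: 45.0
```

The standards carrier reached the floor (bottom about 21.8) and the latch's side force dropped away. I'll release, rise and look at the rest.

Call:
carry_out([
  [0, 0, 0, 0, 0, -0.001, 0.04],
  [0, 0, 0, 0, 0, -0.001, 0.04],
  [0, 0, 0, 0, 0, -0.001, 0.04],
  [0, 0, 0, 0, 0, -0.001, 0.04],
  [0, 0, 0, 0, 0, -0.001, 0.04],
  [0, 0, 0, 0, 0, -0.03, 0.04],
  [0, 0, 0, 0, 0, -0.06, 0.04],
  [0, 0, 0, 0, 0, -0.09, 0.04],
  [0, 0, 0, 0.03, 0, -0.11, 0.04],
  [0, 0, 0, 0.07, 0, -0.12, 0.04],
  [0, 0, 0, 0.11, 0, -0.12, 0.04],
  [0, 0, 0, 0.14, 0, -0.12, 0.04],
])

```text
time_s: 21.35
position: [472.2, 1.8, 126.4]
tool_rot: [3.139, -0.004, 1.592]
contact_force: [0.2, 0.7, -0.0]
finger_gap: 0.461
gripper_force: 0.0
```

```bash
python3 - <<'E'
from h import *
t=snap("top","t10.png");s=snap("side","s10.png")
for c in carriers(t):print(*c)
print("seated caps top expected",proj(t,[[475.2,-103.5,57],[473.8,-172.7,57]]).round(1).tolist(),proj(s,[[475.2,-103.5,57],[473.8,-172.7,57]]).round(1).tolist())
for o in(t,s):
  for X in([475.2,-103.5,57],[473.8,-172.7,57]):
    for b in blobs(o,proj(o,[X])[0],8): print(b, plane(o,b[0],57).round(1))
rel((460.5,352,110,2.893),(460.5,352,20,2.893))
print(env.read_state()["joint_pos"].round(2))
E
```

```text
[260. 242.] [460.3 251.2] [459.1 250.9] 22.2 [459. 249.] [115.  40.] 84
[227. 243.] [459.9 353.2] [461.9 352.6] 165.1 [460.4 351.9] [ 40. 114.] 79
[253. 194.] [610.8 271. ] [612.1 271.1] 7.0 [610.5 270.1] [116.  40.] 75
seated caps top expected [[375.4, 233.0], [398.4, 233.0]] [[311.8, 150.5], [299.9, 133.5]]
([375.29, 232.71], 52, [8, 8]) [[ 476.2 -103.1   57. ]]
([396.0, 224.0], 13, [13, 1]) [[ 501.2 -166.6   57. ]]
([398.0, 231.63], 54, [9, 8]) [[ 477.9 -171.5   57. ]]
([316.72, 143.78], 18, [5, 6]) [[ 449.7 -113.7   57. ]]
([311.53, 149.53], 36, [7, 7]) [[ 474.2 -106.7   57. ]]
([298.38, 129.91], 147, [16, 13]) [[ 470.8 -185.9   57. ]]
t 21.45 pos [471.8   4.5 125.4] rot [ 3.141 -0.004  1.6  ] gap 39.8 F [ 0.5 -1.1 -0.7] gf 0.0
   [0.003, -0.003, -1.293, 0.3475, -0.0012, 0.0535]
   [0.003, -0.003, -1.293, 0.3471, -0.0013, 0.1435]
[-0.62  0.23  0.61  2.09 -0.18  0.87  0.12]
```

Call:
carry_out([
  [0, 0, -0.12, 0.035, 0, 0, 0.04],
  [0, 0, -0.24, 0.07, 0, 0, 0.04],
  [0, 0, -0.36, 0.105, 0, 0, 0.04],
  [0, 0, -0.48, 0.14, 0, 0, 0.04],
  [0, 0, -0.6, 0.175, -0.001, 0, 0.04],
  [0, 0, -0.72, 0.21, -0.001, 0.01, 0.04],
  [0, 0, -0.84, 0.245, -0.002, 0.02, 0.04],
  [0, 0, -0.96, 0.28, -0.002, 0.03, 0.04],
  [0, 0, -1.08, 0.315, -0.002, 0.04, 0.04],
  [0, 0, -1.2, 0.347, -0.002, 0.05, 0.04],
  [0, 0, -1.288, 0.347, -0.002, 0.054, 0.04],
  [0, 0, -1.288, 0.347, -0.002, 0.054, 0.04],
])

```text
time_s: 22.45
position: [462.3, 346.2, 70.3]
tool_rot: [-3.141, -0.002, 2.882]
contact_force: [-0.3, -1.6, -0.4]
finger_gap: 0.461
gripper_force: 0.0
```

```bash
python3 - <<'E'
from h import *
rel((459,352,20,2.887))
E
```

```text
t 22.45 pos [462.3 346.2  70.3] rot [-3.141e+00 -2.000e-03  2.882e+00] gap 40.1 F [-0.3 -1.6 -0.4] gf 0.0
   [-0.0, -0.002, -0.005, 0.0045, 0.0048, 0.0869]
```

Call:
carry_out([
  [0, 0, 0, 0, 0, 0.03, 0.04],
  [0, 0, 0, 0, 0, 0.045, 0.04],
  [0, 0, 0, 0, 0, 0.045, 0.04],
  [0, 0, 0, 0, 0, 0.045, 0.04],
  [0, 0, 0, 0, 0, 0.045, 0.04],
])

```text
time_s: 22.87
position: [464.7, 344.8, 28.3]
tool_rot: [3.139, 0.002, 2.875]
contact_force: [0.2, -0.1, 1.0]
finger_gap: 0.46
gripper_force: 0.0
```

```bash
python3 - <<'E'
from h import *
rel((459,352,20,2.887))
E
```

```text
t 22.87 pos [464.7 344.8  28.3] rot [3.139e+00 2.000e-03 2.875e+00] gap 40.0 F [ 0.2 -0.1  1. ] gf 0.0
   [0.003, 0.002, -0.012, 0.0075, 0.0053, 0.0449]
```

Call:
carry_out([
  [0, 0, -0.01, 0.0075, 0.005, 0, 0.04],
  [0, 0, -0.01, 0.0075, 0.005, 0.01, 0.04],
  [0, 0, -0.01, 0.0075, 0.005, 0.03, 0.04],
  [0, 0, -0.01, 0.0075, 0.005, 0.042, 0.04],
  [0, 0, -0.01, 0.0075, 0.005, 0.045, 0.04],
  [0, 0, -0.01, 0.0075, 0.005, 0.045, 0.04],
  [0, 0, -0.01, 0.0075, 0.005, 0.045, 0],
  [0, 0, -0.01, 0.0075, 0.005, 0.045, 0],
  [0, 0, -0.01, 0.0075, 0.005, 0.045, 0],
  [0, 0, -0.01, 0.0075, 0.005, 0.045, 0],
  [0, 0, -0.01, 0.0075, 0.005, 0.045, 0],
  [0, 0, -0.01, 0.0075, 0.005, 0.045, 0],
])

```text
time_s: 23.87
position: [457.9, 352.7, -17.3]
tool_rot: [3.139, 0.001, 2.888]
contact_force: [-0.8, -0.4, 1.4]
finger_gap: 0.156
gripper_force: 45.0
```

Call:
carry_out([
  [0, 0, 0, 0, 0, 0, 0],
  [0, 0, 0, 0, 0, 0, 0],
  [0, 0, 0, 0, 0, -0.03, 0],
  [0, 0, 0, 0, 0, -0.07, 0],
  [0, 0, 0, 0, 0, -0.11, 0],
  [0, 0, 0, 0, 0, -0.13, 0],
  [0, 0, 0, 0, 0, -0.13, 0],
  [0, 0, 0, 0, 0, -0.13, 0],
])

```text
time_s: 24.53
position: [457.6, 352.3, 112.9]
tool_rot: [3.138, 0.001, 2.888]
contact_force: [0.0, -0.4, -0.5]
finger_gap: 0.158
gripper_force: 45.0
```

```bash
python3 - <<'E'
from h import *
rel((583,-136,150,1.590));print(env.read_state()["joint_pos"].round(2))
E
```

```text
t 24.53 pos [457.6 352.3 112.9] rot [3.138e+00 1.000e-03 2.888e+00] gap 13.8 F [ 0.  -0.4 -0.5] gf 45.0
   [0.004, -0.001, 1.298, -0.244, -0.4412, -0.0017]
[-0.89  0.38  0.2   1.86 -0.1   0.9   0.68]
```

Call:
carry_out([
  [0, 0, 0.1, -0.017, -0.031, 0, 0],
  [0, 0, 0.2, -0.034, -0.062, 0, 0],
  [0, 0, 0.3, -0.051, -0.093, 0, 0],
  [0, 0, 0.4, -0.068, -0.124, 0, 0],
  [0, 0, 0.5, -0.085, -0.155, 0, 0],
  [0, 0, 0.6, -0.102, -0.186, 0, 0],
  [0, 0, 0.7, -0.12, -0.217, 0, 0],
  [0, 0, 0.8, -0.137, -0.248, 0, 0],
  [0, 0, 0.9, -0.154, -0.28, 0, 0],
  [0, 0, 1.0, -0.172, -0.311, 0, 0],
  [0, 0, 1.1, -0.19, -0.343, 0, 0],
  [0, 0, 1.2, -0.207, -0.374, 0, 0],
])

```text
time_s: 25.53
position: [562.2, -63.6, 109.2]
tool_rot: [-3.138, -0.002, 1.683]
contact_force: [0.5, -0.2, -1.5]
finger_gap: 0.156
gripper_force: 45.0
```

Call:
carry_out([
  [0, 0, 0.098, -0.035, -0.023, 0, 0],
  [0, 0, 0.098, -0.06, -0.05, 0.01, 0],
  [0, 0, 0.098, -0.06, -0.05, 0.04, 0],
  [0, 0, 0.098, -0.06, -0.05, 0.05, 0],
  [0, 0, 0.098, -0.06, -0.05, 0.05, 0],
  [0, 0, 0.098, -0.06, -0.05, 0.05, 0],
])

```text
time_s: 26.03
position: [520.8, -125.9, 60.2]
tool_rot: [-3.139, -0.002, 1.592]
contact_force: [0.1, -0.4, -1.0]
finger_gap: 0.156
gripper_force: 45.0
```

```bash
python3 - <<'E'
from h import *
rel((583,-136,68,1.590),(583,-136,43,1.590))
t=snap("top","t11.png");s=snap("side","s11.png")
p=env.read_state()["position"]
z=p[2]+36.6-20.5+35
for dx in(-7,7): 
  for o in (t,s):
    for dy in(34,-34): print(dx,dy,proj(o,[[p[0]+dx,p[1]+dy,z]]).round(1))
print(blobs(t,proj(t,[[p[0],p[1]+37,z]])[0],9),blobs(s,proj(s,[[p[0],p[1]+37,z]])[0],9))
E
```

```text
t 26.03 pos [ 520.8 -125.9   60.2] rot [-3.139e+00 -2.000e-03  1.592e+00] gap 13.6 F [ 0.1 -0.4 -1. ] gf 45.0
   [-0.002, -0.002, 0.002, -0.0115, 0.062, 0.0286]
   [-0.002, -0.002, 0.002, -0.0115, 0.0621, 0.0536]
-7 34 [[372.9 217.3]]
-7 -34 [[396.3 216.8]]
-7 34 [[302.6 152.8]]
-7 -34 [[290.  135.5]]
7 34 [[372.7 212.5]]
7 -34 [[396.1 212. ]]
7 34 [[298.6 155.3]]
7 -34 [[286.  137.9]]
[([366.87, 206.95], 55, [12, 8]), ([369.53, 212.13], 15, [4, 5])] [([301.03, 153.54], 78, [13, 12]), ([293.64, 159.88], 25, [6, 7])]
```

```bash
python3 - <<'E'
from h import *
t=snap("top");s=snap("side")
B=blobs(t,(253,194),22,th=75,amin=3);c=np.array([612,271.3]);a=np.radians(6.9);u=np.array([np.cos(a),np.sin(a)]);v=np.array([-u[1],u[0]])
for b in B:
    if b[1]<30:
        d=plane(t,b[0],35)[0][:2]-c;print(b,(d@u).round(1),(d@v).round(1))
p=env.read_state()["position"];z=p[2]+36.6-20.5+35
for n,o in(("t",t),("s",s)):
    for b in blobs(o,proj(o,[[p[0],p[1]+40,z]])[0],11,th=110 if n=="s" else 80,amin=4): print(n,b,(plane(o,b[0],z)[0]-p)[:2].round(1))
x,y=proj(t,[[p[0],p[1]+30,z]])[0].astype(int);A=t["frame"][y-25:y+25,x-30:x+30]
x,y=proj(s,[[p[0],p[1]+30,z]])[0].astype(int);C=s["frame"][y-25:y+25,x-30:x+30]
cv2.imwrite("pics/t12.png",cv2.convertScaleAbs(cv2.resize(np.hstack([A,C]),None,fx=6.5,fy=6.5,interpolation=cv2.INTER_CUBIC),alpha=1.7))
E
```

```text
([247.88, 179.12], 8, [3, 3]) 43.7 7.8
([253.33, 178.89], 9, [4, 3]) 42.1 -9.1
([248.11, 184.33], 9, [3, 4]) 27.2 9.0
([254.0, 183.71], 7, [3, 3]) 26.6 -9.3
([255.88, 200.12], 8, [3, 3]) -25.7 -8.9
([249.88, 201.12], 8, [3, 3]) -26.1 9.8
([250.5, 206.0], 8, [4, 3]) -41.6 9.8
([256.11, 205.33], 9, [3, 4]) -42.0 -7.6
t ([366.5, 205.0], 4, [2, 3]) [29.5 51.7]
t ([371.08, 205.08], 12, [4, 5]) [28.9 38.4]
t ([369.88, 211.12], 8, [3, 3]) [11.2 42.5]
t ([369.4, 216.8], 5, [2, 3]) [-5.5 44.5]
s ([301.5, 149.5], 4, [2, 2]) [-10.2  23.9]
s ([310.56, 150.22], 9, [2, 5]) [-31.1  40.9]
s ([296.5, 152.5], 4, [2, 2]) [ 7.3 23.6]
s ([304.5, 153.5], 4, [2, 2]) [-10.4  39.5]
s ([292.47, 161.33], 45, [8, 11]) [32.6 40.3]
s ([299.75, 157.0], 4, [2, 3]) [ 7.3 40.9]
```

The held rack is centred in the grip to within about 1 mm, so I'll put it in bay 1, which is closest.

Call:
carry_out([
  [0, 0, 0, -0.0105, 0.0103, 0, 0],
  [0, 0, 0, -0.0105, 0.0103, 0, 0],
  [0, 0, 0, -0.0105, 0.0103, 0.01, 0],
  [0, 0, 0, -0.0105, 0.0103, 0.02, 0],
  [0, 0, 0, -0.0105, 0.0103, 0.028, 0],
  [0, 0, 0, -0.0105, 0.0103, 0.033, 0],
  [0, 0, 0, -0.0105, 0.0103, 0.036, 0],
  [0, 0, 0, -0.0105, 0.0103, 0.04, 0],
  [0, 0, 0, -0.0105, 0.0103, 0.04, 0],
])

```text
time_s: 26.98
position: [532.1, -138.9, 21.2]
tool_rot: [3.14, 0.0, 1.588]
contact_force: [1.2, -3.4, 0.5]
finger_gap: 0.161
gripper_force: 45.0
```

Call:
carry_out([
  [0, 0, 0, 0, 0, 0.002, 0],
  [0, 0, 0, 0, 0, 0.004, 0],
  [0, 0, 0, 0, 0, 0.006, 0],
  [0, 0, 0, 0, 0, 0.008, 0],
  [0, 0, 0, 0, 0, 0.008, 0],
])

```text
time_s: 27.4
position: [531.3, -137.7, 13.1]
tool_rot: [3.142, -0.001, 1.589]
contact_force: [-0.6, -4.7, 1.4]
finger_gap: 0.159
gripper_force: 45.0
```

Call:
carry_out([
  [0, 0, 0, 0, 0, 0.002, 0],
  [0, 0, 0, 0, 0, 0.004, 0],
  [0, 0, 0, 0, 0, 0.006, 0],
  [0, 0, 0, 0, 0, 0.008, 0],
  [0, 0, 0, 0, 0, 0.009, 0],
  [0, 0, 0, 0, 0, 0.009, 0],
])

```text
time_s: 27.9
position: [531.2, -135.7, 4.6]
tool_rot: [-3.141, -0.005, 1.591]
contact_force: [-3.6, -0.5, 8.1]
finger_gap: 0.156
gripper_force: 45.0
```

Call:
carry_out([
  [0, 0, 0, 0, 0, -0.001, 0.04],
  [0, 0, 0, 0, 0, -0.001, 0.04],
  [0, 0, 0, 0, 0, -0.001, 0.04],
  [0, 0, 0, 0, 0, -0.001, 0.04],
  [0, 0, 0, 0, 0, -0.001, 0.04],
  [0, 0, 0, 0, 0, -0.03, 0.04],
  [0, 0, 0, 0, 0, -0.065, 0.04],
  [0, 0, 0.05, 0.02, 0, -0.09, 0.04],
  [0, 0, 0.15, 0.055, -0.005, -0.1, 0.04],
  [0, 0, 0.25, 0.09, -0.01, -0.1, 0.04],
  [0, 0, 0.35, 0.125, -0.02, -0.1, 0.04],
  [0, 0, 0.45, 0.16, -0.03, -0.1, 0.04],
])

```text
time_s: 28.9
position: [498.4, 23.6, 104.9]
tool_rot: [3.141, -0.003, 1.134]
contact_force: [-0.2, 0.2, 0.6]
finger_gap: 0.463
gripper_force: 0.0
```

```bash
python3 - <<'E'
from h import *
t=snap("top","t13.png")
for c in carriers(t):print(*c)
rel((456.5,250.5,70,.39))
P=proj(t,[[531.5,-137+d,57] for d in(-34,34)]);
for q in P: print([ (b[0],plane(t,b[0],57)[0][:2].round(1).tolist()) for b in blobs(t,q,8,th=80,amin=4)])
E
```

```text
[260. 242.] [460.4 251.2] [459.  250.7] 22.1 [459.  249.1] [115.  40.] 85
[ 53. 199.] [611.6 884.1] [610.9 890.9] 96.8 [610.1 899.3] [ 66. 105.] 19
[253. 194.] [610.5 270.8] [612.  270.9] 7.3 [610.5 270.1] [116.  40.] 76
t 28.95 pos [495.5  33.1 103.6] rot [-3.135 -0.005  1.142] gap 40.3 F [-2.6  4.7 -1.6] gf 0.0
   [-0.008, -0.002, 0.752, 0.1812, -0.1254, 0.0719]
[([393.88, 210.12], [543.7, -162.0]), ([399.12, 209.88], [544.1, -177.9]), ([394.12, 215.88], [526.0, -162.0]), ([399.71, 216.0], [525.3, -178.9])]
[([374.5, 207.0], [554.5, -103.7]), ([371.0, 217.5], [522.6, -91.9])]
```

Call:
carry_out([
  [0, 0, 0.12, 0.028, -0.02, 0, 0.04],
  [0, 0, 0.24, 0.056, -0.04, 0, 0.04],
  [0, 0, 0.36, 0.084, -0.06, 0, 0.04],
  [0, 0, 0.48, 0.112, -0.08, 0.02, 0.04],
  [0, 0, 0.6, 0.14, -0.1, 0.04, 0.04],
  [0, 0, 0.72, 0.17, -0.12, 0.06, 0.04],
  [0, 0, 0.752, 0.18, -0.125, 0.07, 0.04],
  [0, 0, 0.752, 0.18, -0.125, 0.07, 0.04],
  [0, 0, 0.752, 0.18, -0.125, 0.07, 0.04],
])

```text
time_s: 29.7
position: [460.1, 237.4, 34.5]
tool_rot: [3.141, -0.0, 0.391]
contact_force: [-0.2, -0.6, 0.5]
finger_gap: 0.46
gripper_force: 0.0
```

```bash
python3 - <<'E'
from h import *
rel((456.5,250.5,20,.39));print(env.read_state()["joint_pos"].round(2))
E
```

```text
t 29.7 pos [460.1 237.4  34.5] rot [ 3.141 -0.     0.391] gap 40.1 F [-0.2 -0.6  0.5] gf 0.0
   [0.0, -0.0, 0.001, 0.0016, -0.0135, 0.0511]
[-1.17  0.52  0.8   2.08 -0.54  0.76 -1.21]
```

Call:
carry_out([
  [0, 0, 0, 0.0016, -0.0135, 0, 0.04],
  [0, 0, 0, 0.0016, -0.0135, 0, 0.04],
  [0, 0, 0, 0.0016, -0.0135, 0.02, 0.04],
  [0, 0, 0, 0.0016, -0.0135, 0.035, 0.04],
  [0, 0, 0, 0.0016, -0.0135, 0.048, 0.04],
  [0, 0, 0, 0.0016, -0.0135, 0.051, 0.04],
  [0, 0, 0, 0.0016, -0.0135, 0.051, 0],
  [0, 0, 0, 0.0016, -0.0135, 0.051, 0],
  [0, 0, 0, 0.0016, -0.0135, 0.051, 0],
  [0, 0, 0, 0.0016, -0.0135, 0.051, 0],
  [0, 0, 0, 0.0016, -0.0135, 0.051, 0],
  [0, 0, 0, 0.0016, -0.0135, 0.051, 0],
])

```text
time_s: 30.7
position: [457.3, 251.0, -15.4]
tool_rot: [-3.14, -0.003, 0.388]
contact_force: [-0.3, -1.0, 2.8]
finger_gap: 0.157
gripper_force: 45.0
```

Call:
carry_out([
  [0, 0, 0, 0, 0, 0, 0],
  [0, 0, 0, 0, 0, 0, 0],
  [0, 0, 0, 0, 0, -0.03, 0],
  [0, 0, 0, 0, 0, -0.07, 0],
  [0, 0, 0, 0, 0, -0.11, 0],
  [0, 0, 0, 0, 0, -0.13, 0],
  [0, 0, 0, 0, 0, -0.13, 0],
  [0, 0, 0, 0, 0, -0.13, 0],
])

```text
time_s: 31.37
position: [456.4, 251.3, 114.3]
tool_rot: [-3.139, -0.002, 0.389]
contact_force: [-0.1, -0.1, -1.6]
finger_gap: 0.158
gripper_force: 45.0
```

```bash
python3 - <<'E'
from h import *
rel((583,-136,150,1.590));print(env.read_state()["joint_pos"].round(2))
E
```

```text
t 31.37 pos [456.4 251.3 114.3] rot [-3.139e+00 -2.000e-03  3.890e-01] gap 13.7 F [-0.1 -0.1 -1.6] gf 45.0
   [-0.001, -0.004, -1.201, -0.0296, 0.4064, -0.0003]
[-1.3   0.41  0.92  2.01 -0.41  0.91 -1.34]
```

Call:
carry_out([
  [0, 0, -0.1, -0.002, 0.034, 0, 0],
  [0, 0, -0.2, -0.005, 0.068, 0, 0],
  [0, 0, -0.3, -0.007, 0.102, 0, 0],
  [0, 0, -0.4, -0.01, 0.136, 0, 0],
  [0, 0, -0.5, -0.012, 0.17, 0, 0],
  [0, 0, -0.6, -0.015, 0.204, 0, 0],
  [0, 0, -0.7, -0.017, 0.238, 0, 0],
  [0, 0, -0.8, -0.02, 0.272, 0, 0],
  [0, 0, -0.9, -0.022, 0.306, 0, 0],
  [0, 0, -1.0, -0.025, 0.34, 0, 0],
  [0, 0, -1.1, -0.027, 0.374, 0, 0],
  [0, 0, -1.2, -0.03, 0.406, 0, 0],
])

```text
time_s: 32.37
position: [581.0, -137.7, 110.5]
tool_rot: [-3.138, -0.003, 1.592]
contact_force: [0.5, 0.1, -1.9]
finger_gap: 0.155
gripper_force: 45.0
```

Call:
carry_out([
  [0, 0, 0, 0, 0, 0.02, 0],
  [0, 0, 0, 0, 0, 0.05, 0],
  [0, 0, 0, 0, 0, 0.05, 0],
  [0, 0, 0, 0, 0, 0.05, 0],
])

```text
time_s: 32.7
position: [579.5, -135.4, 60.1]
tool_rot: [-3.135, -0.003, 1.588]
contact_force: [0.6, 1.0, -1.0]
finger_gap: 0.157
gripper_force: 45.0
```

```bash
cat >> h.py <<'E'
def held(grip,off=0):
    """front-cap positions of the held rack relative to the TCP, from both views; want y 26.4/42.4, x +-9"""
    p=env.read_state()["position"];z=p[2]+ZOFF-grip+35
    for n,o,th in(("t",snap("top"),80),("s",snap("side"),110)):
        for b in blobs(o,proj(o,[[p[0],p[1]+36,z]])[0],11,th=th,amin=4):
            d=(plane(o,b[0],z)[0]-p)[:2]
            if abs(d[0])<18 and 15<d[1]<52: print(n,b[1],d.round(1))
E
python3 - <<'E'
from h import *
held(21);rel((583,-136.5,54,1.590),(583,-136.5,43,1.590))
E
```

```text
s 4 [-7.8 26. ]
s 4 [ 9.5 25.7]
s 4 [-8.2 41.6]
s 4 [ 9.  41.3]
t 32.8 pos [ 582.5 -136.1   63.3] rot [ 3.141e+00 -2.000e-03  1.588e+00] gap 13.7 F [ 0.8  0.4 -2. ] gf 45.0
   [0.0, -0.002, -0.002, -0.0005, 0.0005, 0.0459]
   [0.0, -0.002, -0.002, -0.0005, 0.0005, 0.0569]
```

Call:
carry_out([
  [0, 0, 0, -0.001, 0, 0.02, 0],
  [0, 0, 0, -0.001, 0, 0.03, 0],
  [0, 0, 0, -0.001, 0, 0.035, 0],
  [0, 0, 0, -0.001, 0, 0.04, 0],
  [0, 0, 0, -0.001, 0, 0.043, 0],
  [0, 0, 0, -0.001, 0, 0.046, 0],
  [0, 0, 0, -0.001, 0, 0.048, 0],
  [0, 0, 0, -0.001, 0, 0.05, 0],
  [0, 0, 0, -0.001, 0, 0.05, 0],
])

```text
time_s: 33.55
position: [582.8, -137.6, 13.4]
tool_rot: [3.14, -0.001, 1.588]
contact_force: [0.5, -4.2, 0.3]
finger_gap: 0.156
gripper_force: 45.0
```

Call:
carry_out([
  [0, 0, 0, 0, 0, 0.002, 0],
  [0, 0, 0, 0, 0, 0.004, 0],
  [0, 0, 0, 0, 0, 0.006, 0],
  [0, 0, 0, 0, 0, 0.007, 0],
  [0, 0, 0, 0, 0, 0.007, 0],
])

```text
time_s: 33.97
position: [582.0, -135.8, 6.6]
tool_rot: [-3.141, -0.004, 1.589]
contact_force: [-2.8, 1.6, 5.9]
finger_gap: 0.158
gripper_force: 45.0
```

Call:
carry_out([
  [0, 0, 0, 0, 0, 0.001, 0],
  [0, 0, 0, 0, 0, -0.001, 0.04],
  [0, 0, 0, 0, 0, -0.001, 0.04],
  [0, 0, 0, 0, 0, -0.001, 0.04],
  [0, 0, 0, 0, 0, -0.001, 0.04],
  [0, 0, 0, 0, 0, -0.001, 0.04],
  [0, 0, 0, 0, 0, -0.03, 0.04],
  [0, 0, 0, 0, 0, -0.065, 0.04],
  [0, 0, 0.05, 0.02, 0, -0.1, 0.04],
  [0, 0, 0.15, 0.055, 0, -0.1, 0.04],
  [0, 0, 0.25, 0.09, 0, -0.1, 0.04],
  [0, 0, 0.25, 0.09, 0, -0.1, 0.04],
])

```text
time_s: 34.97
position: [581.5, -37.4, 106.1]
tool_rot: [-3.14, -0.007, 1.346]
contact_force: [0.4, 2.2, -0.9]
finger_gap: 0.458
gripper_force: 0.0
```

```bash
python3 - <<'E'
from h import *
t=snap("top","t14.png")
for c in carriers(t):print(*c)
rel((608.7,270.8,70,.12))
E
```

```text
[ 48. 196.] [611.2 887.7] [610.9 891.6] 96.8 [617.2 913.6] [49. 92.] 21
[253. 194.] [610.2 270.7] [612.1 270.8] 7.4 [610.5 270.1] [116.  40.] 77
t 35.02 pos [581.1 -41.5 106. ] rot [-3.14  -0.004  1.347] gap 40.2 F [ 1.1 -1.  -1.1] gf 0.0
   [-0.004, -0.003, 1.227, 0.3103, -0.0424, 0.0739]
```

Call:
carry_out([
  [0, 0, 0.12, 0.03, -0.004, 0, 0.04],
  [0, 0, 0.24, 0.06, -0.008, 0, 0.04],
  [0, 0, 0.36, 0.09, -0.012, 0, 0.04],
  [0, 0, 0.48, 0.12, -0.016, 0, 0.04],
  [0, 0, 0.6, 0.15, -0.02, 0, 0.04],
  [0, 0, 0.72, 0.18, -0.024, 0.0, 0.04],
  [0, 0, 0.84, 0.21, -0.028, 0.01, 0.04],
  [0, 0, 0.96, 0.24, -0.032, 0.03, 0.04],
  [0, 0, 1.08, 0.27, -0.036, 0.05, 0.04],
  [0, 0, 1.2, 0.3, -0.042, 0.07, 0.04],
  [0, 0, 1.227, 0.31, -0.042, 0.074, 0.04],
  [0, 0, 1.227, 0.31, -0.042, 0.074, 0.04],
])

```text
time_s: 36.02
position: [610.0, 267.3, 29.8]
tool_rot: [-3.141, 0.003, 0.117]
contact_force: [-0.0, 0.8, -0.5]
finger_gap: 0.457
gripper_force: 0.0
```

Call:
carry_out([
  [0, 0, 0, 0, 0, 0, 0.04],
  [0, 0, 0, 0, 0, 0, 0.04],
])

```text
time_s: 36.18
position: [612.7, 261.0, 34.0]
tool_rot: [-3.141, -0.002, 0.109]
contact_force: [-0.1, -0.8, 0.3]
finger_gap: 0.456
gripper_force: 0.0
```

```bash
python3 - <<'E'
from h import *
rel((608.7,270.8,20,.12))
E
```

```text
t 36.18 pos [612.7 261.   34. ] rot [-3.141e+00 -2.000e-03  1.090e-01] gap 39.7 F [-0.1 -0.8  0.3] gf 0.0
   [-0.0, -0.002, -0.011, -0.003, -0.0101, 0.0506]
```

Call:
carry_out([
  [0, 0, -0.011, -0.003, -0.01, 0, 0.04],
  [0, 0, -0.011, -0.003, -0.01, 0, 0.04],
  [0, 0, -0.011, -0.003, -0.01, 0, 0.04],
])

```text
time_s: 36.43
position: [607.7, 273.9, 33.9]
tool_rot: [-3.139, -0.002, 0.122]
contact_force: [0.0, -0.2, 0.4]
finger_gap: 0.458
gripper_force: 0.0
```

```bash
python3 - <<'E'
from h import *
rel((608.7,270.8,20,.12))
E
```

```text
t 36.43 pos [607.7 273.9  33.9] rot [-3.139e+00 -2.000e-03  1.220e-01] gap 39.9 F [ 0.  -0.2  0.4] gf 0.0
   [-0.003, -0.002, 0.002, 0.0006, 0.0033, 0.0505]
```

Call:
carry_out([
  [0, 0, 0, 0.0005, 0.001, 0.02, 0.04],
  [0, 0, 0, 0.0005, 0.001, 0.035, 0.04],
  [0, 0, 0, 0.0005, 0.001, 0.048, 0.04],
  [0, 0, 0, 0.0005, 0.001, 0.051, 0.04],
  [0, 0, 0, 0.0005, 0.001, 0.051, 0.04],
  [0, 0, 0, 0.0005, 0.001, 0.051, 0],
  [0, 0, 0, 0.0005, 0.001, 0.051, 0],
  [0, 0, 0, 0.0005, 0.001, 0.051, 0],
  [0, 0, 0, 0.0005, 0.001, 0.051, 0],
  [0, 0, 0, 0.0005, 0.001, 0.051, 0],
  [0, 0, 0, 0.0005, 0.001, 0.051, 0],
  [0, 0, 0, 0.0005, 0.001, 0.051, 0],
])

```text
time_s: 37.43
position: [608.8, 272.2, -17.3]
tool_rot: [-3.14, -0.002, 0.121]
contact_force: [-0.2, -1.5, 2.5]
finger_gap: 0.16
gripper_force: 45.0
```

Call:
carry_out([
  [0, 0, 0, 0, 0, 0, 0],
  [0, 0, 0, 0, 0, 0, 0],
  [0, 0, 0, 0, 0, -0.03, 0],
  [0, 0, 0, 0, 0, -0.07, 0],
  [0, 0, 0, 0, 0, -0.11, 0],
  [0, 0, 0, 0, 0, -0.13, 0],
  [0, 0, 0, 0, 0, -0.13, 0],
  [0, 0, 0, 0, 0, -0.13, 0],
])

```text
time_s: 38.1
position: [608.0, 273.3, 112.5]
tool_rot: [-3.138, -0.002, 0.122]
contact_force: [0.5, -0.1, -3.3]
finger_gap: 0.156
gripper_force: 45.0
```

```bash
python3 - <<'E'
from h import *
rel((634.5,-135.5,150,1.590));print(env.read_state()["joint_pos"].round(2))
E
```

```text
t 38.1 pos [608.  273.3 112.5] rot [-3.138e+00 -2.000e-03  1.220e-01] gap 13.6 F [ 0.5 -0.1 -3.3] gf 45.0
   [-0.002, -0.004, -1.468, -0.0237, 0.409, -0.0023]
[-1.09  0.69  0.95  1.67 -0.62  1.11 -1.41]
```

Grip height is 19.3 above the underside. Carrying it to bay 3.

Call:
carry_out([
  [0, 0, -0.12, -0.002, 0.034, 0, 0],
  [0, 0, -0.24, -0.004, 0.068, 0, 0],
  [0, 0, -0.36, -0.006, 0.102, 0, 0],
  [0, 0, -0.48, -0.008, 0.136, 0, 0],
  [0, 0, -0.6, -0.01, 0.17, 0, 0],
  [0, 0, -0.72, -0.012, 0.204, 0, 0],
  [0, 0, -0.84, -0.014, 0.238, 0, 0],
  [0, 0, -0.96, -0.016, 0.272, 0, 0],
  [0, 0, -1.08, -0.018, 0.306, 0, 0],
  [0, 0, -1.2, -0.02, 0.34, 0, 0],
  [0, 0, -1.32, -0.022, 0.374, 0, 0],
  [0, 0, -1.44, -0.024, 0.409, 0, 0],
])

```text
time_s: 39.1
position: [632.3, -136.3, 108.6]
tool_rot: [-3.137, -0.004, 1.569]
contact_force: [0.7, 0.2, -1.1]
finger_gap: 0.156
gripper_force: 45.0
```

Call:
carry_out([
  [0, 0, 0.0, 0, 0, 0.01, 0],
  [0, 0, 0, 0, 0, 0.03, 0],
  [0, 0, 0, 0, 0, 0.05, 0],
  [0, 0, 0, 0, 0, 0.05, 0],
  [0, 0, 0, 0, 0, 0.05, 0],
])

```text
time_s: 39.52
position: [632.0, -135.0, 58.6]
tool_rot: [-3.136, -0.003, 1.562]
contact_force: [-0.4, -0.5, -1.3]
finger_gap: 0.159
gripper_force: 45.0
```

```bash
python3 - <<'E'
from h import *
held(19.3);rel((634.5,-136,52,1.590),(634.5,-136,41,1.590))
E
```

```text
s 5 [-7.9 25.5]
s 4 [10.1 27.2]
s 4 [-7.5 42.9]
s 4 [ 9.5 42.6]
t 39.62 pos [ 634.2 -136.    61.4] rot [ 3.141e+00 -2.000e-03  1.562e+00] gap 13.7 F [ 0.9 -0.2 -2.5] gf 45.0
   [0.0, -0.002, -0.028, -0.0001, 0.0002, 0.046]
   [0.0, -0.002, -0.028, -0.0001, 0.0002, 0.057]
```

Call:
carry_out([
  [0, 0, -0.028, -0.0007, 0, 0.01, 0],
  [0, 0, -0.028, -0.0007, 0, 0.025, 0],
  [0, 0, -0.028, -0.0007, 0, 0.035, 0],
  [0, 0, -0.028, -0.0007, 0, 0.04, 0],
  [0, 0, -0.028, -0.0007, 0, 0.043, 0],
  [0, 0, -0.028, -0.0007, 0, 0.046, 0],
  [0, 0, -0.028, -0.0007, 0, 0.048, 0],
  [0, 0, -0.028, -0.0007, 0, 0.05, 0],
  [0, 0, -0.028, -0.0007, 0, 0.05, 0],
])

```text
time_s: 40.37
position: [634.4, -137.4, 11.5]
tool_rot: [3.14, -0.001, 1.589]
contact_force: [0.7, -4.3, 0.2]
finger_gap: 0.161
gripper_force: 45.0
```

Call:
carry_out([
  [0, 0, 0, 0, 0, 0.002, 0],
  [0, 0, 0, 0, 0, 0.004, 0],
  [0, 0, 0, 0, 0, 0.006, 0],
  [0, 0, 0, 0, 0, 0.007, 0],
  [0, 0, 0, 0, 0, 0.007, 0],
])

```text
time_s: 40.78
position: [633.6, -135.3, 4.7]
tool_rot: [-3.141, -0.004, 1.591]
contact_force: [-2.7, -0.7, 5.5]
finger_gap: 0.16
gripper_force: 45.0
```

Call:
carry_out([
  [0, 0, 0, 0, 0, 0.001, 0],
  [0, 0, 0, 0, 0, -0.001, 0.04],
  [0, 0, 0, 0, 0, -0.001, 0.04],
  [0, 0, 0, 0, 0, -0.001, 0.04],
  [0, 0, 0, 0, 0, -0.001, 0.04],
  [0, 0, 0, 0, 0, -0.001, 0.04],
  [0, 0, 0, 0, 0, -0.03, 0.04],
  [0, 0, 0, 0, 0, -0.065, 0.04],
  [0, 0, 0, 0.03, 0, -0.1, 0.02],
  [0, 0, 0, 0.07, -0.01, -0.12, 0],
  [0, 0, 0, 0.11, -0.02, -0.12, 0],
  [0, 0, 0, 0.15, -0.03, -0.12, 0],
])

```text
time_s: 41.78
position: [603.7, 7.0, 126.6]
tool_rot: [3.137, -0.002, 1.588]
contact_force: [1.3, -0.1, 0.0]
finger_gap: 0.235
gripper_force: 0.0
```

Call:
carry_out([
  [0, 0, 0, 0.03, -0.01, 0, 0],
  [0, 0, 0, 0.06, -0.025, 0, 0],
  [0, 0, 0, 0.06, -0.025, 0, 0],
  [0, 0, 0, 0.06, -0.025, 0, 0],
])

```text
time_s: 42.12
position: [575.8, 68.4, 124.4]
tool_rot: [-3.141, -0.003, 1.595]
contact_force: [0.6, -1.2, -0.1]
finger_gap: 0.016
gripper_force: 0.0
```

```bash
python3 - <<'E'
from h import *
rel((577,50,100,1.59),(577,50,35,1.59))
t=snap("top");s=snap("side")
a=t["frame"][130:265,310:420];b=s["frame"][80:215,215:325]
cv2.imwrite("pics/t15.png",cv2.convertScaleAbs(cv2.resize(np.hstack([a,b]),None,fx=3.6,fy=3.6,interpolation=cv2.INTER_CUBIC),alpha=1.7))
E
```

```text
t 42.12 pos [575.8  68.4 124.4] rot [-3.141e+00 -3.000e-03  1.595e+00] gap 1.4 F [ 0.6 -1.2 -0.1] gf 0.0
   [-0.0, -0.003, 0.005, -0.0186, 0.0008, 0.0609]
   [-0.0, -0.003, 0.005, -0.0188, 0.0008, 0.1259]
```

View pics/t15.png

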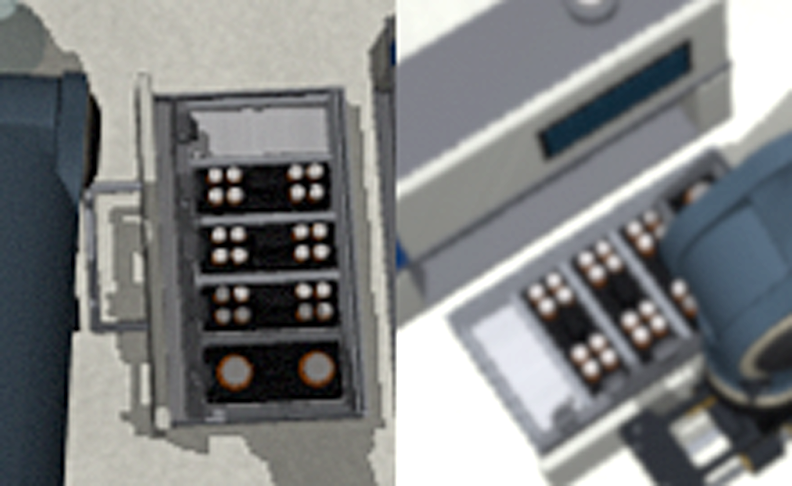

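All four carriers sit flat and aligned in bays 0–3: in the top view the standards are at the bottom, racks above, and bay 4 is empty. Now I'll push the drawer shut with closed fingers against the bar.

Call:
carry_out([
  [0, 0, 0, -0.018, 0.001, 0.03, 0],
  [0, 0, 0, -0.018, 0.001, 0.06, 0],
  [0, 0, 0, -0.018, 0.001, 0.09, 0],
  [0, 0, 0, -0.018, 0.001, 0.12, 0],
  [0, 0, 0, -0.018, 0.001, 0.126, 0],
  [0, 0, 0, -0.018, 0.001, 0.126, 0],
  [0, 0, 0, -0.03, 0.001, 0.126, 0],
  [0, 0, 0, -0.042, 0.001, 0.126, 0],
  [0, 0, 0, -0.054, 0.001, 0.126, 0],
  [0, 0, 0, -0.066, 0.001, 0.126, 0],
  [0, 0, 0, -0.078, 0.001, 0.126, 0],
  [0, 0, 0, -0.09, 0.001, 0.126, 0],
])

```text
time_s: 43.22
position: [581.1, -25.9, 0.0]
tool_rot: [3.137, -0.002, 1.589]
contact_force: [1.5, 1.7, 1.2]
finger_gap: 0.008
gripper_force: 1.4
```

Call:
carry_out([
  [0, 0, 0, -0.012, 0, 0, 0],
  [0, 0, 0, -0.024, 0, 0, 0],
  [0, 0, 0, -0.036, 0, 0, 0],
  [0, 0, 0, -0.048, 0, 0, 0],
  [0, 0, 0, -0.06, 0, 0, 0],
  [0, 0, 0, -0.072, 0, 0, 0],
  [0, 0, 0, -0.084, 0, 0, 0],
  [0, 0, 0, -0.096, 0, 0, 0],
  [0, 0, 0, -0.108, 0, 0, 0],
  [0, 0, 0, -0.114, 0, 0, 0],
  [0, 0, 0, -0.12, 0, 0, 0],
  [0, 0, 0, -0.12, 0, 0, 0],
])

```text
time_s: 44.22
position: [580.8, -146.4, -2.0]
tool_rot: [-3.141, -0.001, 1.588]
contact_force: [0.1, 0.2, -0.4]
finger_gap: 0.005
gripper_force: 0.0
```

Call:
carry_out([
  [0, 0, 0, -0.006, 0, 0, 0],
  [0, 0, 0, -0.012, 0, 0, 0],
  [0, 0, 0, -0.016, 0, 0, 0],
  [0, 0, 0, -0.018, 0, 0, 0],
  [0, 0, 0, -0.02, 0, 0, 0],
  [0, 0, 0, -0.022, 0, 0, 0],
  [0, 0, 0, -0.024, 0, 0, 0],
  [0, 0, 0, -0.025, 0, 0, 0],
])

```text
time_s: 44.88
position: [582.1, -169.4, -1.8]
tool_rot: [3.141, -0.002, 1.59]
contact_force: [-1.3, 1.7, -1.2]
finger_gap: 0.01
gripper_force: 0.9
```

Call:
carry_out([
  [0, 0, 0, -0.001, 0, 0, 0],
  [0, 0, 0, -0.002, 0, 0, 0],
  [0, 0, 0, -0.003, 0, 0, 0],
  [0, 0, 0, -0.003, 0, 0, 0],
])

```text
time_s: 45.22
position: [582.0, -169.7, -1.9]
tool_rot: [-3.141, -0.005, 1.591]
contact_force: [-1.8, 5.4, 2.4]
finger_gap: 0.007
gripper_force: 3.1
```

Call:
carry_out([
  [0, 0, 0, -0.001, 0, 0, 0],
  [0, 0, 0, -0.003, 0, 0, 0],
  [0, 0, 0, -0.005, 0, 0, 0],
  [0, 0, 0, -0.006, 0, 0, 0],
  [0, 0, 0, -0.006, 0, 0, 0],
])

```text
time_s: 45.63
position: [581.8, -169.6, -2.0]
tool_rot: [-3.138, -0.014, 1.594]
contact_force: [-4.7, 16.0, 7.2]
finger_gap: 0.003
gripper_force: 8.0
```

The drawer is hard against its stop. I'll back off, rise and measure the key.

Call:
carry_out([
  [0, 0, 0, 0.03, 0, 0, 0],
  [0, 0, 0, 0.07, 0, 0, 0],
  [0, 0, 0, 0.08, 0, -0.03, 0],
  [0, 0, 0, 0.08, 0, -0.07, 0],
  [0, 0, 0, 0.08, 0, -0.11, 0],
  [0, 0, 0, 0.08, 0, -0.15, 0],
  [0, 0, 0, 0.08, 0, -0.19, 0],
  [0, 0, 0, 0.08, 0, -0.23, 0],
  [0, 0, 0, 0.08, 0, -0.24, 0],
  [0, 0, 0, 0.08, 0, -0.24, 0],
])

```text
time_s: 46.47
position: [583.8, -100.5, 243.2]
tool_rot: [3.13, -0.0, 1.589]
contact_force: [-0.2, -0.1, 0.1]
finger_gap: 0.007
gripper_force: 0.0
```

```bash
python3 - <<'E'
from h import *
t=snap("top","t16.png");s=snap("side","s16.png")
for o in(t,s):
    for b in blobs(o,proj(o,[[492,-299,218]])[0],9): print(b,plane(o,b[0],218).round(1))
    q=lambda X:proj(o,[X])[0].round(1)
print("bar px top expected shut",proj(t,[[643,-185,52],[520,-187,52]]).round(1).tolist())
rel((491,-299,245,1.59))
x,y=proj(t,[[540,-220,100]])[0].astype(int);A=t["frame"][y-55:y+55,x-55:x+55]
x,y=proj(s,[[540,-220,100]])[0].astype(int);B=s["frame"][y-55:y+55,x-55:x+55]
cv2.imwrite("pics/t16c.png",cv2.convertScaleAbs(cv2.resize(np.hstack([A,B]),None,fx=3.6,fy=3.6,interpolation=cv2.INTER_CUBIC),alpha=1.7))
E
```

```text
([454.12, 218.55], 69, [9, 10]) [[ 492.8 -300.   218. ]]
([263.58, 69.2], 45, [18, 6]) [[ 486.8 -330.   218. ]]
bar px top expected shut [[399.7, 178.3], [402.2, 217.9]]
t 46.57 pos [580.9 -99.2 238.3] rot [ 3.140e+00 -1.000e-03  1.589e+00] gap 0.5 F [-0.7  0.2 -1.2] gf 0.0
   [0.002, -0.001, -0.001, -0.1982, -0.0936, 0.0295]
```

View pics/t16c.png

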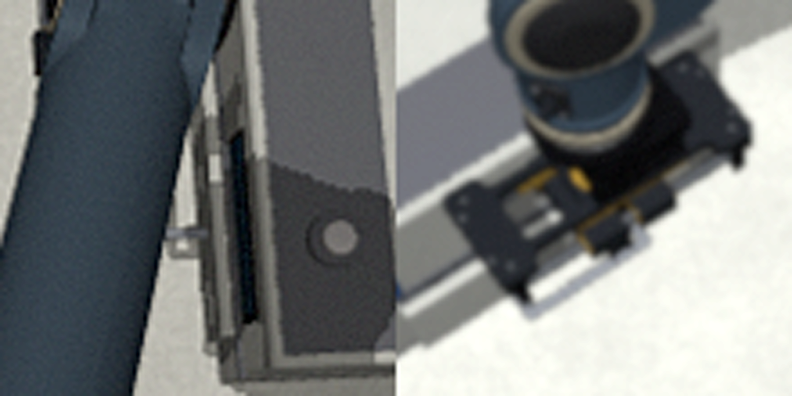

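The drawer front is flush with the instrument, and the key is at top pixel (454,218.5). Going above it.

Call:
carry_out([
  [0, 0, 0, -0.035, -0.016, 0, 0],
  [0, 0, 0, -0.07, -0.032, 0, 0],
  [0, 0, 0, -0.105, -0.048, 0, 0],
  [0, 0, 0, -0.14, -0.064, 0, 0],
  [0, 0, 0, -0.175, -0.08, 0, 0],
  [0, 0, 0, -0.199, -0.0936, 0, 0],
  [0, 0, 0, -0.199, -0.0936, 0.02, 0],
  [0, 0, 0, -0.199, -0.0936, 0.03, 0],
  [0, 0, 0, -0.199, -0.0936, 0.03, 0],
  [0, 0, 0, -0.199, -0.0936, 0.03, 0],
])

```text
time_s: 47.4
position: [490.9, -297.5, 206.1]
tool_rot: [-3.139, -0.003, 1.592]
contact_force: [-0.3, -0.1, 0.5]
finger_gap: 0.006
gripper_force: 0.0
```

```bash
python3 - <<'E'
from h import *
rel((491,-300,222,1.59))
E
```

```text
t 47.4 pos [ 490.9 -297.5  206.1] rot [-3.139e+00 -3.000e-03  1.592e+00] gap 0.5 F [-0.3 -0.1  0.5] gf 0.0
   [-0.003, -0.003, 0.002, -0.0025, 0.0001, 0.0207]
```

Call:
carry_out([
  [0, 0, 0, -0.0025, 0, 0.01, 0],
  [0, 0, 0, -0.0025, 0, 0.018, 0],
  [0, 0, 0, -0.0025, 0, 0.022, 0],
  [0, 0, 0, -0.0025, 0, 0.025, 0],
  [0, 0, 0, -0.0025, 0, 0.027, 0],
  [0, 0, 0, -0.0025, 0, 0.029, 0],
  [0, 0, 0, -0.0025, 0, 0.03, 0],
  [0, 0, 0, -0.0025, 0, 0.031, 0],
  [0, 0, 0, -0.0025, 0, 0.031, 0],
  [0, 0, 0, -0.0025, 0, 0.031, 0],
])

```text
time_s: 48.23
position: [491.3, -301.0, 179.2]
tool_rot: [3.14, -0.004, 1.59]
contact_force: [-4.1, 5.5, 13.0]
finger_gap: 0.006
gripper_force: 7.2
```

Call:
carry_out([
  [0, 0, 0, 0, 0, -0.003, 0],
  [0, 0, 0, 0, 0, -0.003, 0],
  [0, 0, 0, 0, 0, -0.003, 0],
])

```text
time_s: 48.48
position: [491.6, -301.6, 180.6]
tool_rot: [3.139, -0.002, 1.59]
contact_force: [-0.1, 2.5, 4.1]
finger_gap: 0.007
gripper_force: 2.0
```

Call:
carry_out([
  [0, 0, 0, 0, 0, -0.002, 0],
  [0, 0, 0, 0, 0, -0.002, 0],
  [0, 0, 0, 0, 0, -0.002, 0],
])

```text
time_s: 48.73
position: [491.6, -301.7, 182.1]
tool_rot: [3.14, -0.002, 1.59]
contact_force: [0.3, 2.1, 3.4]
finger_gap: 0.005
gripper_force: 1.6
```

Call:
carry_out([
  [0, 0, 0, 0, 0, -0.002, 0],
  [0, 0, 0, 0, 0, -0.002, 0],
  [0, 0, 0, 0, 0, -0.002, 0],
])

```text
time_s: 48.98
position: [491.4, -302.1, 184.0]
tool_rot: [3.14, -0.001, 1.59]
contact_force: [1.0, 0.6, 2.9]
finger_gap: 0.01
gripper_force: 1.0
```

Call:
carry_out([
  [0, 0, 0, 0, 0, -0.003, 0],
  [0, 0, 0, 0, 0, -0.003, 0],
  [0, 0, 0, 0, 0, -0.003, 0],
])

```text
time_s: 49.23
position: [490.4, -302.2, 186.8]
tool_rot: [-3.141, -0.001, 1.589]
contact_force: [0.1, 0.3, 0.4]
finger_gap: 0.003
gripper_force: 0.0
```

The force profile (about 3–4 N over 6 mm, then a hard stop) shows the key bottomed and sprang back. Retracting.

Call:
carry_out([
  [0, 0, 0, 0, 0, -0.02, 0],
  [0, 0, 0, 0, 0, -0.05, 0],
  [0, 0, 0, 0, 0, -0.06, 0],
  [0, 0, 0, 0, 0, -0.06, 0],
  [0, 0, 0, 0, 0, -0.06, 0],
  [0, 0, 0, 0, 0, -0.06, 0],
])

```text
time_s: 49.73
position: [490.2, -301.3, 245.5]
tool_rot: [-3.14, -0.003, 1.59]
contact_force: [-0.2, -0.0, -0.4]
finger_gap: 0.005
gripper_force: 0.0
```

```bash
python3 - <<'E'
from h import *
t=snap("top");print(blobs(t,proj(t,[[580,-186,52]])[0],4)); rel()
f=t["frame"];x,y=proj(t,[[600,-187,52]])[0].astype(int);print(x,y,f[y,x-12:x+30].min(1))
print(env.finish_job())
E
```

```text
[([397.0, 197.5], 24, [3, 8]), ([403.0, 197.5], 8, [1, 8])]
t 49.78 pos [ 490.2 -301.2  245.3] rot [-3.14e+00 -3.00e-03  1.59e+00] gap 0.5 F [ 0.4 -0.1 -0.2] gf 0.0
401 191 [102 104 102 102 101 102 102  99 104  94  71  73  59  95 112  84  67  63
  97 109 106 104 108  90  56  45  47  40  84 100  99  75  46  48  45  21
   0   0  13  44  49  85]
the job is handed in; nothing more can be done
None
```

I loaded and latched all four carriers (standards in bay 0, racks in bays 1–3), shut the drawer, pressed the start key and handed the job in at about 50 s; no verdict came back.

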